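Fit the spool rack with spindles from the slotted bin

TASK

Get the spool rack ready: slide its keeper open by the black tab, then draw every spindle out of the covered bin by its sticking-out end, tilting it so that the head comes out through the wide upper part of its keyhole slot. Thread each spindle's tip through an eyelet of the rack, lay its other end in the fork notch straight opposite and push it home until the head meets the fork plate; any eyelet will do. When all are in, slide the keeper fully shut over them, and leave the tin, the solder reel and the multimeter where they are.

Things in the scene. Friction and masses are not known exactly. Their poses are not given: they have to be found in the camera images.
- spindle_bin: fixed grey storage bin, 172 x 105 x 90 mm, with a clear cover (underside 86 mm high) that does not come off; origin at the centre of its underside. Four lanes, 28 mm wide, floor 20 mm above the table, run along its own y at own x = -66, -22, 22, 66 mm; each holds one spindle or none. Rear wall inside at own y = -47.5 mm, slotted end wall at own y = 47.5 to 52.5 mm
- spool_rack: fixed spool rack, origin at the centre of its underside; base plate 8 mm thick, own x -90 to 141 mm, own y -97 to 97 mm. Eyelet plate (180 mm wide, top 83 mm high) at own y = 86 to 92 mm; fork plate (180 mm wide, top 70 mm high) at own y = -94 to -86 mm. Spindles go in along own +y, tip first; the head ends outside the fork plate
- keeper (a joint): steel keeper comb sliding along the rack's own x just inside the fork plate (own y -84 to -79 mm, top 74 mm high): 0 = shut (its four teeth, 68 to 74 mm high, cover the fork notches), 0.020 m = fully open at its stop (notches free from above); slides with about 1.5 N friction and stays where left
- keeper_tab (a point): grip point in the keeper's black upright tab (24 mm along rack x, 10 mm thick along rack y), 80 mm above the table; the tab top is at 95 mm, the tab moves with the keeper; opening is towards rack +x
- slot_0 (a point): keyhole slot 0 in the bin's end wall (bin x = -66 mm): narrow part 14 mm wide from 25 to 52 mm above the table (the shank passes, the head does not), wide part 28 mm wide from 52 to 86 mm (the head passes). The point is the centre of the wide part, 69 mm up, half-way through the wall; axes as the bin's
- eyelet_0 (a point): centre of the round eyelet 0 (16 mm hole, its bottom 55 mm above the table) in the rack's eyelet plate, 63 mm above the table, at rack x = -66 mm, y = 89 mm; axes as the rack's
- fork_0 (a point): rest point of fork notch 0 opposite eyelet 0 (14 mm wide, open at the top, bottom 55 mm high): where the axis of a resting spindle lies, 60 mm above the table, at rack x = -66 mm, y = -90 mm
- spindle_0_mid (a point): steel spindle, 220 mm long, 80 g (may be absent); the point lies on its axis half-way along; own x runs from head to tip. Shank 10 mm across, last 14 mm tapered to the tip (x = 110 mm); flanged head 20 mm across at x = -110 to -102 mm, the heavy end. Stored level in a bin lane, head inside, axis 30 mm high, some 120 mm sticking out along bin +y
- slot_1 (a point): keyhole slot 1 in the bin's end wall (bin x = -22 mm): narrow part 14 mm wide from 25 to 52 mm above the table (the shank passes, the head does not), wide part 28 mm wide from 52 to 86 mm (the head passes). The point is the centre of the wide part, 69 mm up, half-way through the wall; axes as the bin's
- eyelet_1 (a point): centre of the round eyelet 1 (16 mm hole, its bottom 55 mm above the table) in the rack's eyelet plate, 63 mm above the table, at rack x = -22 mm, y = 89 mm; axes as the rack's
- fork_1 (a point): rest point of fork notch 1 opposite eyelet 1 (14 mm wide, open at the top, bottom 55 mm high): where the axis of a resting spindle lies, 60 mm above the table, at rack x = -22 mm, y = -90 mm
- spindle_1_mid (a point): steel spindle, 220 mm long, 80 g (may be absent); the point lies on its axis half-way along; own x runs from head to tip. Shank 10 mm across, last 14 mm tapered to the tip (x = 110 mm); flanged head 20 mm across at x = -110 to -102 mm, the heavy end. Stored level in a bin lane, head inside, axis 30 mm high, some 120 mm sticking out along bin +y
- slot_2 (a point): keyhole slot 2 in the bin's end wall (bin x = 22 mm): narrow part 14 mm wide from 25 to 52 mm above the table (the shank passes, the head does not), wide part 28 mm wide from 52 to 86 mm (the head passes). The point is the centre of the wide part, 69 mm up, half-way through the wall; axes as the bin's
- eyelet_2 (a point): centre of the round eyelet 2 (16 mm hole, its bottom 55 mm above the table) in the rack's eyelet plate, 63 mm above the table, at rack x = 22 mm, y = 89 mm; axes as the rack's
- fork_2 (a point): rest point of fork notch 2 opposite eyelet 2 (14 mm wide, open at the top, bottom 55 mm high): where the axis of a resting spindle lies, 60 mm above the table, at rack x = 22 mm, y = -90 mm
- spindle_2_mid (a point): steel spindle, 220 mm long, 80 g (may be absent); the point lies on its axis half-way along; own x runs from head to tip. Shank 10 mm across, last 14 mm tapered to the tip (x = 110 mm); flanged head 20 mm across at x = -110 to -102 mm, the heavy end. Stored level in a bin lane, head inside, axis 30 mm high, some 120 mm sticking out along bin +y
- slot_3 (a point): keyhole slot 3 in the bin's end wall (bin x = 66 mm): narrow part 14 mm wide from 25 to 52 mm above the table (the shank passes, the head does not), wide part 28 mm wide from 52 to 86 mm (the head passes). The point is the centre of the wide part, 69 mm up, half-way through the wall; axes as the bin's
- eyelet_3 (a point): centre of the round eyelet 3 (16 mm hole, its bottom 55 mm above the table) in the rack's eyelet plate, 63 mm above the table, at rack x = 66 mm, y = 89 mm; axes as the rack's
- fork_3 (a point): rest point of fork notch 3 opposite eyelet 3 (14 mm wide, open at the top, bottom 55 mm high): where the axis of a resting spindle lies, 60 mm above the table, at rack x = 66 mm, y = -90 mm
- spindle_3_mid (a point): steel spindle, 220 mm long, 80 g (may be absent); the point lies on its axis half-way along; own x runs from head to tip. Shank 10 mm across, last 14 mm tapered to the tip (x = 110 mm); flanged head 20 mm across at x = -110 to -102 mm, the heavy end. Stored level in a bin lane, head inside, axis 30 mm high, some 120 mm sticking out along bin +y
- tip_tin: bystander: black round tin of soldering tips, 68 mm across, 40 mm high
- solder_reel: bystander: small reel of solder, 65x54x40 mm
- multimeter: bystander: hand multimeter, 142x68x41 mm

How it is judged (in metres and radians):
On the way, in this order (a step that is already met when the one before it is completed fails the run):
1. the keeper is slid open (value of joint keeper above 0.016 m), for 0.2 s.
2. every spindle lies home in an eyelet and the fork notch opposite, the keeper still open (((x of spindle_0_mid in the frame of eyelet_0 between -0.008 and 0.008 m and y of spindle_0_mid in the frame of eyelet_0 between -0.09 and -0.072 m and z of spindle_0_mid in the frame of eyelet_0 between -0.009 and 0.006 m and angle between the x axis of spindle_0_mid and the y axis of eyelet_0, either way round below 0.07 rad) or (x of spindle_0_mid in the frame of eyelet_1 between -0.008 and 0.008 m and y of spindle_0_mid in the frame of eyelet_1 between -0.09 and -0.072 m and z of spindle_0_mid in the frame of eyelet_1 between -0.009 and 0.006 m and angle between the x axis of spindle_0_mid and the y axis of eyelet_1, either way round below 0.07 rad) or (x of spindle_0_mid in the frame of eyelet_2 between -0.008 and 0.008 m and y of spindle_0_mid in the frame of eyelet_2 between -0.09 and -0.072 m and z of spindle_0_mid in the frame of eyelet_2 between -0.009 and 0.006 m and angle between the x axis of spindle_0_mid and the y axis of eyelet_2, either way round below 0.07 rad) or (x of spindle_0_mid in the frame of eyelet_3 between -0.008 and 0.008 m and y of spindle_0_mid in the frame of eyelet_3 between -0.09 and -0.072 m and z of spindle_0_mid in the frame of eyelet_3 between -0.009 and 0.006 m and angle between the x axis of spindle_0_mid and the y axis of eyelet_3, either way round below 0.07 rad)) and ((x of spindle_1_mid in the frame of eyelet_0 between -0.008 and 0.008 m and y of spindle_1_mid in the frame of eyelet_0 between -0.09 and -0.072 m and z of spindle_1_mid in the frame of eyelet_0 between -0.009 and 0.006 m and angle between the x axis of spindle_1_mid and the y axis of eyelet_0, either way round below 0.07 rad) or (x of spindle_1_mid in the frame of eyelet_1 between -0.008 and 0.008 m and y of spindle_1_mid in the frame of eyelet_1 between -0.09 and -0.072 m and z of spindle_1_mid in the frame of eyelet_1 between -0.009 and 0.006 m and angle between the x axis of spindle_1_mid and the y axis of eyelet_1, either way round below 0.07 rad) or (x of spindle_1_mid in the frame of eyelet_2 between -0.008 and 0.008 m and y of spindle_1_mid in the frame of eyelet_2 between -0.09 and -0.072 m and z of spindle_1_mid in the frame of eyelet_2 between -0.009 and 0.006 m and angle between the x axis of spindle_1_mid and the y axis of eyelet_2, either way round below 0.07 rad) or (x of spindle_1_mid in the frame of eyelet_3 between -0.008 and 0.008 m and y of spindle_1_mid in the frame of eyelet_3 between -0.09 and -0.072 m and z of spindle_1_mid in the frame of eyelet_3 between -0.009 and 0.006 m and angle between the x axis of spindle_1_mid and the y axis of eyelet_3, either way round below 0.07 rad)) and ((x of spindle_2_mid in the frame of eyelet_0 between -0.008 and 0.008 m and y of spindle_2_mid in the frame of eyelet_0 between -0.09 and -0.072 m and z of spindle_2_mid in the frame of eyelet_0 between -0.009 and 0.006 m and angle between the x axis of spindle_2_mid and the y axis of eyelet_0, either way round below 0.07 rad) or (x of spindle_2_mid in the frame of eyelet_1 between -0.008 and 0.008 m and y of spindle_2_mid in the frame of eyelet_1 between -0.09 and -0.072 m and z of spindle_2_mid in the frame of eyelet_1 between -0.009 and 0.006 m and angle between the x axis of spindle_2_mid and the y axis of eyelet_1, either way round below 0.07 rad) or (x of spindle_2_mid in the frame of eyelet_2 between -0.008 and 0.008 m and y of spindle_2_mid in the frame of eyelet_2 between -0.09 and -0.072 m and z of spindle_2_mid in the frame of eyelet_2 between -0.009 and 0.006 m and angle between the x axis of spindle_2_mid and the y axis of eyelet_2, either way round below 0.07 rad) or (x of spindle_2_mid in the frame of eyelet_3 between -0.008 and 0.008 m and y of spindle_2_mid in the frame of eyelet_3 between -0.09 and -0.072 m and z of spindle_2_mid in the frame of eyelet_3 between -0.009 and 0.006 m and angle between the x axis of spindle_2_mid and the y axis of eyelet_3, either way round below 0.07 rad)) and ((x of spindle_3_mid in the frame of eyelet_0 between -0.008 and 0.008 m and y of spindle_3_mid in the frame of eyelet_0 between -0.09 and -0.072 m and z of spindle_3_mid in the frame of eyelet_0 between -0.009 and 0.006 m and angle between the x axis of spindle_3_mid and the y axis of eyelet_0, either way round below 0.07 rad) or (x of spindle_3_mid in the frame of eyelet_1 between -0.008 and 0.008 m and y of spindle_3_mid in the frame of eyelet_1 between -0.09 and -0.072 m and z of spindle_3_mid in the frame of eyelet_1 between -0.009 and 0.006 m and angle between the x axis of spindle_3_mid and the y axis of eyelet_1, either way round below 0.07 rad) or (x of spindle_3_mid in the frame of eyelet_2 between -0.008 and 0.008 m and y of spindle_3_mid in the frame of eyelet_2 between -0.09 and -0.072 m and z of spindle_3_mid in the frame of eyelet_2 between -0.009 and 0.006 m and angle between the x axis of spindle_3_mid and the y axis of eyelet_2, either way round below 0.07 rad) or (x of spindle_3_mid in the frame of eyelet_3 between -0.008 and 0.008 m and y of spindle_3_mid in the frame of eyelet_3 between -0.09 and -0.072 m and z of spindle_3_mid in the frame of eyelet_3 between -0.009 and 0.006 m and angle between the x axis of spindle_3_mid and the y axis of eyelet_3, either way round below 0.07 rad)) and value of joint keeper above 0.014 m), for 0.2 s.
At the end, for the whole second after the job is handed in: every spindle present rests in an eyelet and the fork notch opposite (level and parallel to the rack's y within 4 degrees, head within 10 mm of the fork plate), and the keeper is shut to within 4 mm (((x of spindle_0_mid in the frame of eyelet_0 between -0.008 and 0.008 m and y of spindle_0_mid in the frame of eyelet_0 between -0.09 and -0.072 m and z of spindle_0_mid in the frame of eyelet_0 between -0.009 and 0.006 m and angle between the x axis of spindle_0_mid and the y axis of eyelet_0, either way round below 0.07 rad) or (x of spindle_0_mid in the frame of eyelet_1 between -0.008 and 0.008 m and y of spindle_0_mid in the frame of eyelet_1 between -0.09 and -0.072 m and z of spindle_0_mid in the frame of eyelet_1 between -0.009 and 0.006 m and angle between the x axis of spindle_0_mid and the y axis of eyelet_1, either way round below 0.07 rad) or (x of spindle_0_mid in the frame of eyelet_2 between -0.008 and 0.008 m and y of spindle_0_mid in the frame of eyelet_2 between -0.09 and -0.072 m and z of spindle_0_mid in the frame of eyelet_2 between -0.009 and 0.006 m and angle between the x axis of spindle_0_mid and the y axis of eyelet_2, either way round below 0.07 rad) or (x of spindle_0_mid in the frame of eyelet_3 between -0.008 and 0.008 m and y of spindle_0_mid in the frame of eyelet_3 between -0.09 and -0.072 m and z of spindle_0_mid in the frame of eyelet_3 between -0.009 and 0.006 m and angle between the x axis of spindle_0_mid and the y axis of eyelet_3, either way round below 0.07 rad)) and ((x of spindle_1_mid in the frame of eyelet_0 between -0.008 and 0.008 m and y of spindle_1_mid in the frame of eyelet_0 between -0.09 and -0.072 m and z of spindle_1_mid in the frame of eyelet_0 between -0.009 and 0.006 m and angle between the x axis of spindle_1_mid and the y axis of eyelet_0, either way round below 0.07 rad) or (x of spindle_1_mid in the frame of eyelet_1 between -0.008 and 0.008 m and y of spindle_1_mid in the frame of eyelet_1 between -0.09 and -0.072 m and z of spindle_1_mid in the frame of eyelet_1 between -0.009 and 0.006 m and angle between the x axis of spindle_1_mid and the y axis of eyelet_1, either way round below 0.07 rad) or (x of spindle_1_mid in the frame of eyelet_2 between -0.008 and 0.008 m and y of spindle_1_mid in the frame of eyelet_2 between -0.09 and -0.072 m and z of spindle_1_mid in the frame of eyelet_2 between -0.009 and 0.006 m and angle between the x axis of spindle_1_mid and the y axis of eyelet_2, either way round below 0.07 rad) or (x of spindle_1_mid in the frame of eyelet_3 between -0.008 and 0.008 m and y of spindle_1_mid in the frame of eyelet_3 between -0.09 and -0.072 m and z of spindle_1_mid in the frame of eyelet_3 between -0.009 and 0.006 m and angle between the x axis of spindle_1_mid and the y axis of eyelet_3, either way round below 0.07 rad)) and ((x of spindle_2_mid in the frame of eyelet_0 between -0.008 and 0.008 m and y of spindle_2_mid in the frame of eyelet_0 between -0.09 and -0.072 m and z of spindle_2_mid in the frame of eyelet_0 between -0.009 and 0.006 m and angle between the x axis of spindle_2_mid and the y axis of eyelet_0, either way round below 0.07 rad) or (x of spindle_2_mid in the frame of eyelet_1 between -0.008 and 0.008 m and y of spindle_2_mid in the frame of eyelet_1 between -0.09 and -0.072 m and z of spindle_2_mid in the frame of eyelet_1 between -0.009 and 0.006 m and angle between the x axis of spindle_2_mid and the y axis of eyelet_1, either way round below 0.07 rad) or (x of spindle_2_mid in the frame of eyelet_2 between -0.008 and 0.008 m and y of spindle_2_mid in the frame of eyelet_2 between -0.09 and -0.072 m and z of spindle_2_mid in the frame of eyelet_2 between -0.009 and 0.006 m and angle between the x axis of spindle_2_mid and the y axis of eyelet_2, either way round below 0.07 rad) or (x of spindle_2_mid in the frame of eyelet_3 between -0.008 and 0.008 m and y of spindle_2_mid in the frame of eyelet_3 between -0.09 and -0.072 m and z of spindle_2_mid in the frame of eyelet_3 between -0.009 and 0.006 m and angle between the x axis of spindle_2_mid and the y axis of eyelet_3, either way round below 0.07 rad)) and ((x of spindle_3_mid in the frame of eyelet_0 between -0.008 and 0.008 m and y of spindle_3_mid in the frame of eyelet_0 between -0.09 and -0.072 m and z of spindle_3_mid in the frame of eyelet_0 between -0.009 and 0.006 m and angle between the x axis of spindle_3_mid and the y axis of eyelet_0, either way round below 0.07 rad) or (x of spindle_3_mid in the frame of eyelet_1 between -0.008 and 0.008 m and y of spindle_3_mid in the frame of eyelet_1 between -0.09 and -0.072 m and z of spindle_3_mid in the frame of eyelet_1 between -0.009 and 0.006 m and angle between the x axis of spindle_3_mid and the y axis of eyelet_1, either way round below 0.07 rad) or (x of spindle_3_mid in the frame of eyelet_2 between -0.008 and 0.008 m and y of spindle_3_mid in the frame of eyelet_2 between -0.09 and -0.072 m and z of spindle_3_mid in the frame of eyelet_2 between -0.009 and 0.006 m and angle between the x axis of spindle_3_mid and the y axis of eyelet_2, either way round below 0.07 rad) or (x of spindle_3_mid in the frame of eyelet_3 between -0.008 and 0.008 m and y of spindle_3_mid in the frame of eyelet_3 between -0.09 and -0.072 m and z of spindle_3_mid in the frame of eyelet_3 between -0.009 and 0.006 m and angle between the x axis of spindle_3_mid and the y axis of eyelet_3, either way round below 0.07 rad)) and value of joint keeper below 0.004 m); the robot touches nothing.
It fails at once if the tip tin is moved by more than 3 cm (distance of tip_tin from where it was at the start of the episode above 0.03 m).
It fails at once if the solder reel is moved by more than 3 cm (distance of solder_reel from where it was at the start of the episode above 0.03 m).
It fails at once if the multimeter is moved by more than 3 cm (distance of multimeter from where it was at the start of the episode above 0.03 m).
Of spindle_0, spindle_1, spindle_2, spindle_3 only 3 to 4 are there at a start; the rules pass over those that are not, and their reading is None.
At some moment in a run one of spindle_0, spindle_1, spindle_2, spindle_3 may be knocked a few centimetres aside while the robot is not near it.
Once in a run the grip may slacken for a moment while it holds something.
It also fails if it takes over 210 s, if anything falls off the work surface, if the arm or the gripper's body presses on something with over 40 N, if the wrist force passes 120 N, or if a joint passes its speed limit or range.

ROBOT

A 7-joint arm with a two-finger parallel gripper is mounted at the origin on a cart in front of the work surface, level with it; the furniture and walls round the work are solid. World frame = base frame: x ahead of the robot, y to its left, z up, the work surface at z = 0. Lengths are in mm, angles in rad, forces in N, time in s.
With the tool pointing down it reaches from about 400 to 875 mm from the base axis. Payload 4.4 kg.
Tool frame: the origin (TCP) lies midway between the tips of the shut fingers; the grasp point (between the pads) lies 19 mm behind it; z points along the fingers, y is the line along which they close (so a half turn about z gives the same grasp; the last joint's range is limited). The gripper opens to 85 mm and grips with 20 to 120 N. Pads are 22 mm wide; open, the fingers measure 114 mm over their backs; the gripper's body (76 mm by 85 mm) begins 54 mm behind the grasp point. The pads swing forward as they close: fully open they stand 13 mm farther back than shut.
Start: joints at [-1.276, 0.628, 0.038, 1.517, -0.027, 0.996, -0.02], TCP at [229.442, 608.173, 231.313] pointing down, gripper open.
Joint ranges: [-3.06, 3.06], [-0.37, 2.12], [-1.25, 1.32], [0.18, 2.47], [-1.1, 4.24], [0.23, 1.98], [-2.94, 2.94]. Speed limits (rad/s): [2.57, 2.57, 3.14, 3.14, 3.14, 3.14, 3.14].

INTERFACE

Orientations are given as [roll, pitch, yaw] about the fixed x, y, z axes, in that order (R = Rz(yaw) Ry(pitch) Rx(roll)).
In Python, from cell import read_state, get_image, finish_job gives the robot as it stands.
- The arm moves only by the tool send_rows, never from a script. Its argument "series" is a list of rows, each an object of numbers: "ax", "ay", "az": the turn, a rotation vector about the tool's x, y, z in rad; "dx", "dy", "dz": the shift along the tool's x, y, z in cm; "hand": the closure, from 0 (fully open) to 1 (shut). In form: [{"ax": .., "ay": .., "az": .., "dx": .., "dy": .., "dz": .., "hand": ..}, ...]. A call has 1 to 10 rows; each row is the pose to reach, as a shift and turn from the pose commanded when the call began, along the tool's axes at that moment; what a row does not reach only later rows make up. A row lasts 1/10 s, in which the tool goes at most 50 mm and 8.59 degrees, less where a joint would pass 70% of its speed; a pose out of reach is approached as far as the arm can. A call with a gripper value outside its range is refused whole. The fingers move at their own pace and stop on an object; the grip force is fixed at half the most. Time passes only in rows, so rows that repeat a pose let the fingers close. It gives the time, the measured TCP pose, the force, the opening and the grip force at its end, in the units of the state.
- read_state(): the state, without advancing time (a new reading comes with each control period).
- get_image(name): name is "scene" or "top" or "wrist"; returns a dict with "pixels" (384x512x3 uint8, red, green, blue), "mtx" (3x3 intrinsics, pixels), "k1" (the pictures are not rectified: a ray, as slopes to the right and down, at radius r is drawn at 1 + k1 r^2 times it, then the intrinsics apply), "R" (3x3) and "t" (3): a world point X has camera coordinates R X + t. Camera axes: x right, y down, z forward; pixel columns grow to the right and rows downward; lengths in mm; the calibration is good to about 2 mm. A picture is of the moment at which its call begins. There is no depth.
- finish_job(): hands the job in; it is judged then, once.
The state is a dict: "clock": time; "qpos": joint angles; "qd": joint speeds; "tau": joint torques, N m; "eef_pos": TCP position; "tool_rot": TCP orientation; "force": force on the tool from outside, world axes, zero at the start; "torque": the same for the moment, N m; "width": finger opening in mm; "gripper_force": force on a finger pad.
Only numpy, scipy, OpenCV 4.12 (cv2) and the standard library are available. Lean on these libraries where they do the work, as an engineer would, in place of code of your own. Each camera call takes 0.05 s, during which the arm holds its last target. There are 200 camera calls.

## Working session

There is one attempt and no reset: what is moved stays moved. The work goes in short steps, Python scripts to look and compute and a tool call to move; the robot and the scene stay as the last step left them, time stands still between calls to the robot, and variables do not carry over. Pictures are saved under pics/ and viewed, at most 14 in all, crops included, and the job is handed in when it is done.

Besides the shell and the picture viewer there is one more tool, called after "Emit:" as name(argument=value, ...) on one line, values as JSON. send_rows: Moves the arm, as the interface text tells. Its arguments: {"type":"object","properties":{"series":{"type":"array","items":{"type":"object","properties":{"ax":{"type":"number"},"ay":{"type":"number"},"az":{"type":"number"},"dx":{"type":"number"},"dy":{"type":"number"},"dz":{"type":"number"},"hand":{"type":"number"}}}}},"required":["series"]}

```bash
ls; mkdir -p pics; python3 - <<'E'
from cell import *
import cv2,json
s=read_state();print({k:(v if not hasattr(v,'tolist') else v.tolist()) for k,v in s.items()})
for n in ["top","scene"]:
    g=get_image(n);print(n,g["mtx"],g["k1"],g["R"],g["t"])
    cv2.imwrite(f"pics/{n}0.png",cv2.resize(g["pixels"][:,:,::-1],(800,600),interpolation=cv2.INTER_CUBIC))
E
```

```text
pics
{'clock': 0.0, 'qpos': [-1.275850902083665, 0.629392193619037, 0.03844181532643304, 1.5183899896007433, -0.02701706519605969, 0.9963031728234615, -0.01999133412236353], 'qd': [-0.0006306644106576032, -0.0021169548106707583, 0.0010891309501226687, -0.001674084284013525, -0.0017114947875125864, -0.0009031120488996906, 0.0014491928789906537], 'tau': [0.0012050916484440677, -56.339964866638184, 1.2265095859766006, -19.34397518634796, 0.010927941184490919, 0.010930653952527791, -1.3536347296394524e-05], 'eef_pos': [229.1732946660075, 607.5709221078248, 230.35221027339827], 'tool_rot': [-3.139617948039778, 1.4637548583440463e-05, 2.780846232869259], 'force': [-0.0013714550029037332, -0.7305196441829449, -0.2714619889121451], 'torque': [-0.016798803012060846, 0.0034803314573824294, -0.00839435289648095], 'gripper_force': 0.0, 'width': 85.47771588984327}
top [[460.55835791   0.         251.33509304]
 [  0.         460.55835791 191.74136507]
 [  0.           0.           1.        ]] -0.021719982932726433 [[-0.01833482 -0.99971932  0.01500403]
 [-0.98959921  0.01600365 -0.14295901]
 [ 0.14267876 -0.0174691  -0.98961488]] [  10.84099735  566.34355124 1226.58276945]
scene [[419.9657383    0.         253.65064062]
 [  0.         419.9657383  188.70530349]
 [  0.           0.           1.        ]] 0.013376588230047426 [[-0.74529032 -0.66657894 -0.01465785]
 [-0.26223309  0.31326914 -0.91274107]
 [ 0.61300582 -0.67641331 -0.40827551]] [ 420.33630421  230.31882112 1211.57979312]
```

View pics/top0.png

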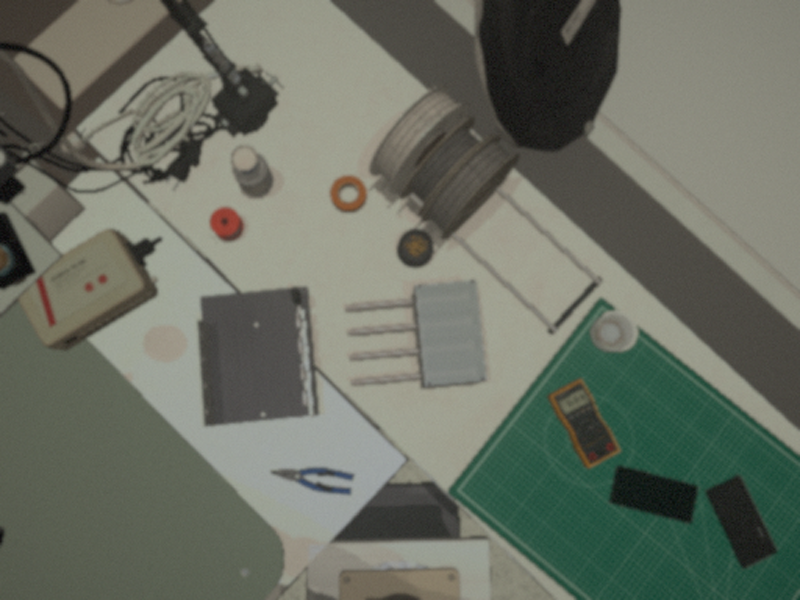

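View pics/scene0.png

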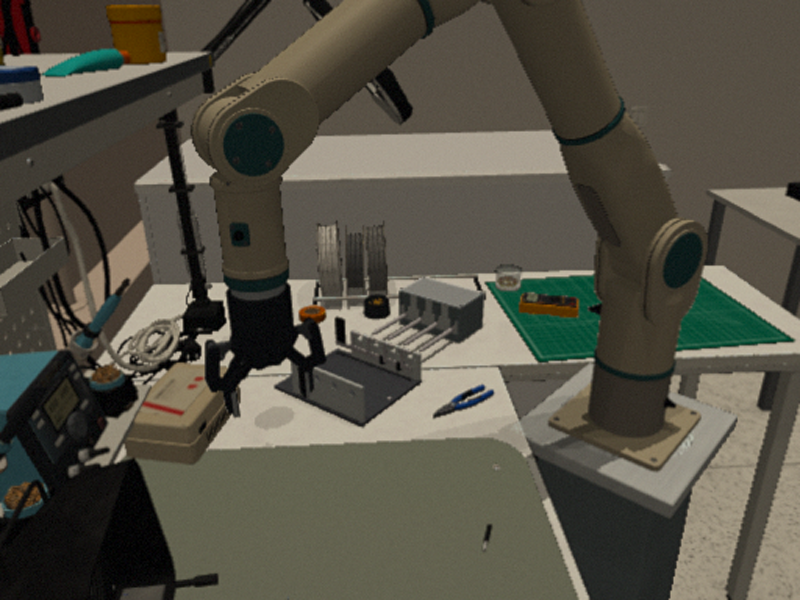

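```bash
cat > h.py <<'E'
from cell import *
import cv2,numpy as np
from scipy.optimize import least_squares
from scipy.spatial.transform import Rotation as Ro
def proj(g,X):
    c=np.atleast_2d(X)@g["R"].T+g["t"]; s=c[:,:2]/c[:,2:]
    s=s*(1+g["k1"]*(s**2).sum(1,keepdims=True)); m=g["mtx"]
    return s*[m[0,0],m[1,1]]+m[:2,2]
def ray(g,uv):
    m=g["mtx"]; d=(np.array(uv,float)-m[:2,2])/[m[0,0],m[1,1]]; s=d.copy()
    for _ in range(9): s=d/(1+g["k1"]*(s**2).sum())
    return -g["R"].T@g["t"], g["R"].T@np.r_[s,1]
def at_z(g,uv,z):
    C,d=ray(g,uv); return C+d*(z-C[2])/d[2]
def crop(g,u0,v0,u1,v1,name,k=4,marks=()):
    im=cv2.resize(g["pixels"][v0:v1,u0:u1,::-1],None,fx=k,fy=k,interpolation=cv2.INTER_CUBIC)
    for p in marks: cv2.circle(im,(int((p[0]-u0+.5)*k),int((p[1]-v0+.5)*k)),3,(0,0,255),1)
    cv2.imwrite(f"pics/{name}.png",im)
def rig(p,L):  # pose (x,y,yaw) to world for local points
    L=np.atleast_2d(L).astype(float); c,s=np.cos(p[2]),np.sin(p[2])
    return np.c_[L[:,0]*c-L[:,1]*s+p[0],L[:,0]*s+L[:,1]*c+p[1],L[:,2]]
E
python3 - <<'E'
from h import *
g=get_image("top")
crop(g,121,172,321,280,"topc")
for uv,z in [((315,290),70),((318,412),70),((205,425),8),((200,297),8),((417,285),90),((422,387),90),((482,282),90),((484,380),90),((297,296),95)]:
    print(uv,at_z(g,np.array(uv)*.64-.2,z).round())
print(proj(g,[[229,608,230],[0,0,0]]))
E
```

```text
(315, 290) [582. 136.  70.]
(318, 412) [374. 131.  70.]
(205, 425) [354. 335.   8.]
(200, 297) [582. 348.   8.]
(417, 285) [584. -39.  90.]
(422, 387) [412. -44.  90.]
(482, 282) [ 588. -150.   90.]
(484, 380) [ 422. -147.   90.]
(297, 296) [568. 164.  95.]
[[-15.71873304 333.17930186]
 [255.38682443 403.40749393]]
```

View pics/topc.png

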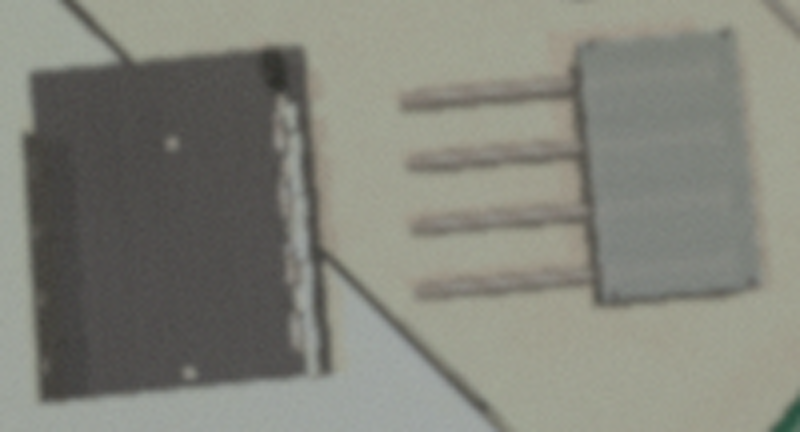

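```bash
python3 - <<'E'
from h import *
g=get_image("top"); 
def fit(L,P,p0):
    P=np.array(P)/4+[121,172]-.5+.125
    r=least_squares(lambda p:(proj(g,rig(p,L))-P).ravel(),p0,x_scale=[1,1,.01])
    print(r.x.round(3),r.fun.reshape(-1,2).round(1).tolist());return r.x
a=fit([(141,97,8),(141,-97,8),(90,92,83),(-90,92,83),(-90,-97,8)],[(30,72),(303,46),(25,133),(40,402),(330,373)],[460,240,0])
b=fit([(86,52.5,90),(86,-52.5,90),(-86,-52.5,90),(-86,52.5,90)],[(578,42),(733,30),(757,287),(597,304)],[500,-95,0])
print("C",-g["R"].T@g["t"])
print("tab",at_z(g,np.array([273,70])/4+[121,172],95))
for P in [(402,100),(410,162),(413,229),(417,291)]: print("tip",at_z(g,np.array(P)/4+[121,172]-.4,30).round(1))
for i,x in enumerate([-66,-22,22,66]): print(i,"bin tip",rig(b,[(x,172,30)]).round(1),"fork",rig(a,[(x,-90,60)]).round(1),"eye",rig(a,[(x,89,60)]).round(1))
w=get_image("wrist"); print(w["R"],w["t"], (-w["R"].T@w["t"]))
E
```

```text
[4.50618e+02 2.37019e+02 8.60000e-02] [[0.6, 0.0], [1.0, -0.4], [-2.0, -0.6], [-1.1, 0.9], [1.6, 0.1]]
[ 5.02022e+02 -9.13070e+01  5.90000e-02] [[-0.5, -0.1], [0.1, -0.0], [0.2, 0.6], [0.1, -0.5]]
C [ 385.64459003   23.20168934 1294.64580769]
tab [567.19905559 165.17301151  95.        ]
tip [555.7  84.8  30. ]
tip [512.6  79.7  30. ]
tip [466.4  78.1  30. ]
tip [424.1  75.8  30. ]
0 bin tip [[426.   76.5  30. ]] fork [[392.6 141.7  60. ]] eye [[377.2 320.   60. ]]
1 bin tip [[469.9  79.1  30. ]] fork [[436.4 145.5  60. ]] eye [[421.  323.8  60. ]]
2 bin tip [[513.8  81.7  30. ]] fork [[480.3 149.2  60. ]] eye [[464.9 327.6  60. ]]
3 bin tip [[557.7  84.3  30. ]] fork [[524.1 153.   60. ]] eye [[508.7 331.4  60. ]]
[[ 3.53326132e-01  9.35500141e-01 -3.62372846e-04]
 [ 8.94157056e-01 -3.37597459e-01  2.94127718e-01]
 [ 2.75034186e-01 -1.04247027e-01 -9.55766056e-01]] [-649.07807898  -37.72872073  380.43110954] [158.44008831 634.1343262  374.46499547]
```

```bash
cat >> h.py <<'E'
def goal(x,y,z,yaw,roll=np.pi,pitch=0,n=1):
    s=read_state(); R0=Ro.from_euler("xyz",s["tool_rot"]); R1=Ro.from_euler("xyz",[roll,pitch,yaw])
    d=R0.inv().apply(np.array([x,y,z])-s["eef_pos"])/10; a=(R0.inv()*R1).as_rotvec()
    print("at",s["eef_pos"].round(1),"rot",s["tool_rot"].round(4),"-> d",d.round(2),"a",a.round(3))
E
python3 -c "
from h import *
goal(455,270,290,1.657); w=get_image('wrist'); print(w['mtx'])"
```

```text
at [229.3 608.  230.9] rot [-3.1408 -0.      2.7808] -> d [-33.04 -23.66  -5.89] a [-1.000e-03  0.000e+00  1.124e+00]
[[268.00362593   0.         256.23667265]
 [  0.         268.00362593 189.25342069]
 [  0.           0.           1.        ]]
```

Emit:
send_rows(series=[{"dz":-3,"hand":0.6},{"dx":-4,"dy":-3,"dz":-5.9,"az":0.14},{"dx":-8,"dy":-6,"dz":-5.9,"az":0.28},{"dx":-12,"dy":-9,"dz":-5.9,"az":0.42},{"dx":-16,"dy":-12,"dz":-5.9,"az":0.56},{"dx":-20,"dy":-15,"dz":-5.9,"az":0.7},{"dx":-24,"dy":-18,"dz":-5.9,"az":0.84},{"dx":-28,"dy":-20,"dz":-5.9,"az":0.98},{"dx":-33,"dy":-23.7,"dz":-5.9,"az":1.124},{"dx":-33,"dy":-23.7,"dz":-5.9,"az":1.124,"hand":0.6}])

```text
invalid input at $.series[0]: expected keys ax, ay, az, dx, dy, dz, hand
```

```bash
python3 - <<'E'
from h import *
goal(455,270,290,1.657); w=get_image('wrist'); print(read_state()["width"])
cv2.imwrite("pics/w1.png",cv2.resize(w["pixels"][:,:,::-1],(800,600),interpolation=cv2.INTER_CUBIC))
E
```

```text
at [229.4 608.  231. ] rot [-3.141  -0.      2.7808] -> d [-33.04 -23.66  -5.89] a [-1.000e-03  0.000e+00  1.124e+00]
85.53852199927718
```

View pics/w1.png

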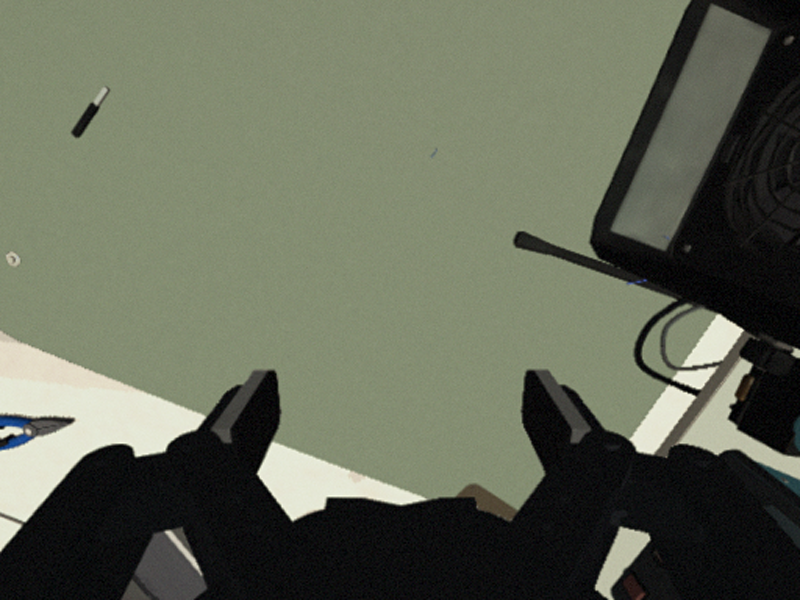

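```bash
python3 -c "
from h import *
goal(460,165,300,1.657)"
```

```text
at [229.4 608.  231.1] rot [-3.1411 -0.      2.7808] -> d [-37.22 -33.31  -6.88] a [-0.     0.     1.124]
```

Emit:
send_rows(series=[{"ax":0,"ay":0,"az":0,"dx":0,"dy":0,"dz":-3,"hand":0.6},{"ax":0,"ay":0,"az":0.14,"dx":-4,"dy":-3,"dz":-6.9,"hand":0.6},{"ax":0,"ay":0,"az":0.28,"dx":-8,"dy":-6,"dz":-6.9,"hand":0.6},{"ax":0,"ay":0,"az":0.42,"dx":-12,"dy":-9,"dz":-6.9,"hand":0.6},{"ax":0,"ay":0,"az":0.56,"dx":-16,"dy":-12,"dz":-6.9,"hand":0.6},{"ax":0,"ay":0,"az":0.7,"dx":-20,"dy":-16,"dz":-6.9,"hand":0.6},{"ax":0,"ay":0,"az":0.84,"dx":-24,"dy":-20,"dz":-6.9,"hand":0.6},{"ax":0,"ay":0,"az":0.98,"dx":-28,"dy":-24,"dz":-6.9,"hand":0.6},{"ax":0,"ay":0,"az":1.124,"dx":-32,"dy":-28,"dz":-6.9,"hand":0.6},{"ax":0,"ay":0,"az":1.124,"dx":-35,"dy":-31.5,"dz":-6.9,"hand":0.6}])

```text
clock: 1.35
eef_pos: [434.0, 219.0, 300.6]
tool_rot: [3.141, -0.0, 1.654]
force: [0.8, 0.5, 0.4]
width: 34.0
gripper_force: 0.0
```

```bash
python3 - <<'E'
from h import *
goal(460,165,300,1.657); w=get_image('wrist'); print(read_state()["width"])
cv2.imwrite("pics/w2.png",cv2.resize(w["pixels"][:,:,::-1],(800,600),interpolation=cv2.INTER_CUBIC))
np.save("w2.npy",w,allow_pickle=True)
E
```

```text
at [434.  219.  300.6] rot [ 3.1407e+00 -3.0000e-04  1.6539e+00] -> d [-5.6   2.15  0.06] a [ 0.001 -0.    -0.003]
34.047817773920265
```

View pics/w2.png

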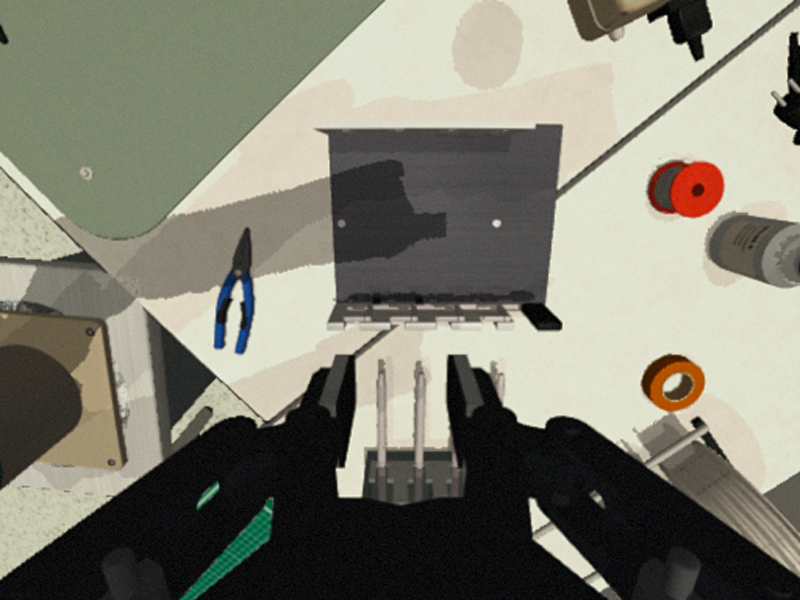

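```bash
python3 - <<'E'
from h import *
w=np.load("w2.npy",allow_pickle=True).item()
crop(w,200,72,370,220,"w2c",4)
p=[450.6,237,.086]
for l in [(141,97,8),(141,-97,8),(-90,97,8),(-90,-97,8),(-90,-94,70),(90,-94,70),(-66,-94,55),(66,-94,55),(-90,89,83),(90,89,83)]: print(l,((proj(w,rig(p,l))[0]-[200,72])*4+1.5).round())
E
```

```text
(141, 97, 8) [641.  40.]
(141, -97, 8) [595. 516.]
(-90, 97, 8) [39. 39.]
(-90, -97, 8) [ 62. 518.]
(-90, -94, 70) [ 38. 566.]
(90, -94, 70) [515. 564.]
(-66, -94, 55) [105. 551.]
(66, -94, 55) [444. 550.]
(-90, 89, 83) [ 0. 44.]
(90, 89, 83) [567.  43.]
```

View pics/w2c.png

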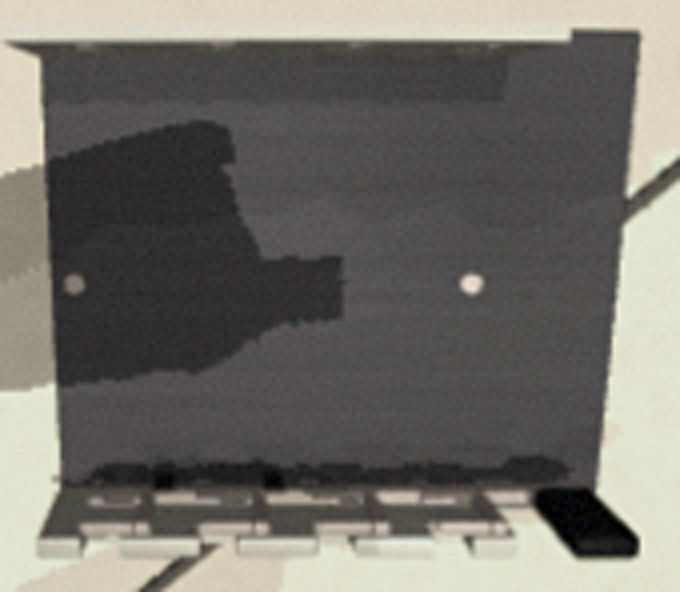

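```bash
python3 - <<'E'
from h import *
w=np.load("w2.npy",allow_pickle=True).item()
L=[(141,97,8),(-90,92,83),(90,92,83),(-90,-94,70),(90,-94,70)]+[(x,-90,70) for x in(-66,-22,22,66)]
P=[(640,31),(5,38),(572,38),(38,555),(515,555),(101,547),(219,547),(337,547),(454.5,547)]
P=(np.array(P)-1.5)/4+[200,72]
r=least_squares(lambda p:(proj(w,rig(p,L))-P).ravel(),[450,237,.086],x_scale=[1,1,.01])
print(r.x.round(4),r.fun.reshape(-1,2).round(2).tolist())
a=r.x
for u,z in[((535,490),8),((595,490),8),((580,553),95),((635,553),95),((580,540),95),((635,540),95)]:
    X=at_z(w,(np.array(u)-1.5)/4+[200,72],z); c,s=np.cos(a[2]),np.sin(a[2]); d=X[:2]-a[:2]
    print(u,X.round(1),"rack",(d@[c,s]).round(1),(d@[-s,c]).round(1))
t=rig(a,[(-0,-90,0)]);print(t)
E
```

```text
[4.509749e+02 2.389628e+02 8.460000e-02] [[0.83, 0.95], [-0.87, -2.71], [-0.33, -2.66], [0.08, 1.47], [0.46, 1.24], [0.17, 0.98], [0.06, 0.94], [-0.05, 0.89], [-0.11, 0.81]]
(535, 490) [571.2 162.2   8. ] rack 113.3 -86.7
(595, 490) [597.2 164.3   8. ] rack 139.4 -86.7
(580, 553) [562.3 166.7  95. ] rack 104.9 -81.4
(635, 553) [581.9 168.3  95. ] rack 124.4 -81.5
(580, 540) [561.5 171.5  95. ] rack 104.4 -76.5
(635, 540) [580.9 173.1  95. ] rack 123.9 -76.6
[[458.57972519 149.28469301   0.        ]]
```

```bash
python3 - <<'E'
from h import *
a=[451,239,.085]; t=rig(a,[(112,-81.5,0)])[0]; print(t)
goal(t[0],t[1],150,np.pi/2+.085)
E
```

```text
[569.51480469 167.302782     0.        ]
at [437.5 208.9 301.1] rot [3.1384 0.0058 1.6443] -> d [-5.03 12.82 15.19] a [ 0.003  0.006 -0.011]
```

Emit:
send_rows(series=[{"ax":0,"ay":0,"az":0,"dx":0,"dy":0,"dz":0,"hand":0.5},{"ax":0,"ay":0,"az":0,"dx":0,"dy":0,"dz":0,"hand":0.5},{"ax":0,"ay":0,"az":0,"dx":0,"dy":0,"dz":0,"hand":0.5},{"ax":0,"ay":0,"az":0,"dx":0,"dy":0,"dz":0,"hand":0.5}])

```text
clock: 1.8
eef_pos: [432.7, 222.3, 300.1]
tool_rot: [-3.141, -0.0, 1.66]
force: [0.4, 0.0, 0.2]
width: 42.4
gripper_force: 0.0
```

```bash
python3 - <<'E'
from h import *
goal(569.5,167.3,150,np.pi/2+.085)
E
```

```text
at [432.7 222.3 300.1] rot [-3.1412e+00 -3.0000e-04  1.6599e+00] -> d [-6.7  13.15 15.01] a [-0.    -0.     0.004]
```

Emit:
send_rows(series=[{"ax":0,"ay":0,"az":0,"dx":-1.5,"dy":3,"dz":3,"hand":0.5},{"ax":0,"ay":0,"az":0,"dx":-3,"dy":6,"dz":6,"hand":0.5},{"ax":0,"ay":0,"az":0,"dx":-4.5,"dy":9,"dz":9,"hand":0.5},{"ax":0,"ay":0,"az":0,"dx":-6,"dy":12,"dz":12,"hand":0.5},{"ax":0,"ay":0,"az":0.004,"dx":-6.7,"dy":13.15,"dz":14,"hand":0.5},{"ax":0,"ay":0,"az":0.004,"dx":-6.7,"dy":13.15,"dz":15,"hand":0.5},{"ax":0,"ay":0,"az":0.004,"dx":-6.7,"dy":13.15,"dz":15,"hand":0.5},{"ax":0,"ay":0,"az":0.004,"dx":-6.7,"dy":13.15,"dz":15,"hand":0.5}])

```text
clock: 2.6
eef_pos: [569.2, 166.9, 150.9]
tool_rot: [-3.141, -0.001, 1.655]
force: [0.4, -0.6, 0.9]
width: 42.6
gripper_force: 0.0
```

```bash
python3 - <<'E'
from h import *
goal(569.5,167.3,79,np.pi/2+.085)
w=get_image('wrist'); print(proj(w,[[569.5,167.3,95]]))
np.save("w3.npy",w,allow_pickle=True)
crop(w,160,150,360,300,"w3c",4,[proj(w,rig([451,239,.085],[(x,y,95)]))[0] for x in(100,124) for y in (-86.5,-76.5)])
E
```

```text
at [569.2 166.9 150.9] rot [-3.1414e+00 -1.0000e-03  1.6550e+00] -> d [0.03 0.03 7.19] a [-0.    -0.001 -0.001]
[[257.37468976 205.14533206]]
```

View pics/w3c.png

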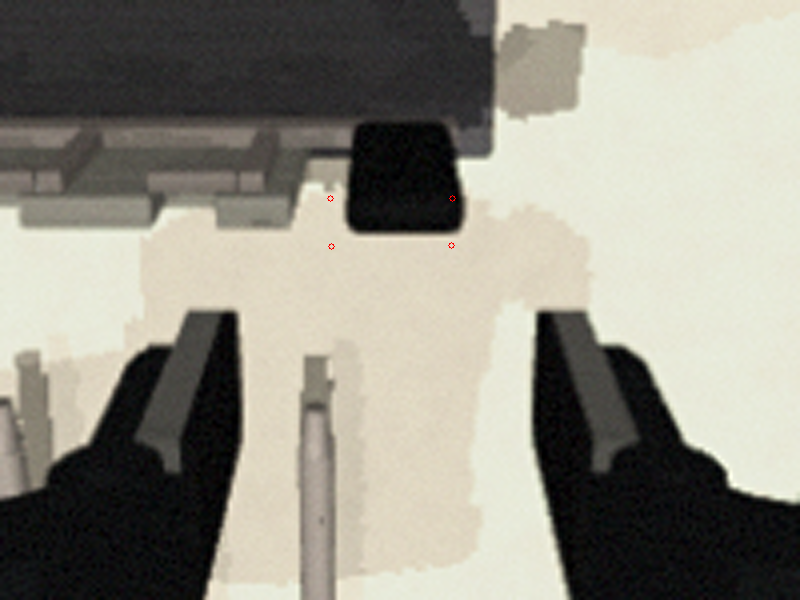

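```bash
python3 - <<'E'
from h import *
w=np.load("w3.npy",allow_pickle=True).item(); a=[451,239,.085]
for l in [(90,-94,70),(66,-94,70),(46,-94,70),(141,-97,8)]:
    print(l,((proj(w,rig(a,l))[0]-[160,150])*4+1.5).round(1))
for u,z in [((290,228),70),((186,228),70),((493,157),8),((406,234),95)]:
    X=at_z(w,(np.array(u)-1.5)/4+[160,150],z); c,s=np.cos(a[2]),np.sin(a[2]); d=X[:2]-a[:2]
    print(u,X.round(1),"rack",(d@[c,s]).round(1),(d@[-s,c]).round(1))
E
```

```text
(90, -94, 70) [292.7 235.4]
(66, -94, 70) [186.  235.4]
(46, -94, 70) [ 97.6 235.3]
(141, -97, 8) [493.6 165.3]
(290, 228) [547.9 154.7  70. ] rack 89.4 -92.2
(186, 228) [524.7 152.7  70. ] rack 66.1 -92.2
(493, 157) [599.3 156.7   8. ] rack 140.8 -94.6
(406, 234) [572.7 165.   95. ] rack 115.0 -84.0
```

Emit:
send_rows(series=[{"ax":0,"ay":0,"az":0,"dx":0.24,"dy":0.3,"dz":2,"hand":0.5},{"ax":0,"ay":0,"az":0,"dx":0.24,"dy":0.3,"dz":4,"hand":0.5},{"ax":0,"ay":0,"az":0,"dx":0.24,"dy":0.3,"dz":6,"hand":0.5},{"ax":0,"ay":0,"az":0,"dx":0.24,"dy":0.3,"dz":7.2,"hand":0.5},{"ax":0,"ay":0,"az":0,"dx":0.24,"dy":0.3,"dz":7.2,"hand":0.5},{"ax":0,"ay":0,"az":0,"dx":0.24,"dy":0.3,"dz":7.2,"hand":0.9},{"ax":0,"ay":0,"az":0,"dx":0.24,"dy":0.3,"dz":7.2,"hand":0.9},{"ax":0,"ay":0,"az":0,"dx":0.24,"dy":0.3,"dz":7.2,"hand":0.9},{"ax":0,"ay":0,"az":0,"dx":0.24,"dy":0.3,"dz":7.2,"hand":0.9}])

```text
clock: 3.55
eef_pos: [573.7, 168.3, 79.7]
tool_rot: [3.14, -0.001, 1.653]
force: [-0.1, 0.8, 7.1]
width: 22.0
gripper_force: 59.3
```

Emit:
send_rows(series=[{"ax":0,"ay":0,"az":0,"dx":0,"dy":0.5,"dz":0,"hand":0.9},{"ax":0,"ay":0,"az":0,"dx":0,"dy":1.0,"dz":0,"hand":0.9},{"ax":0,"ay":0,"az":0,"dx":0,"dy":1.5,"dz":0,"hand":0.9},{"ax":0,"ay":0,"az":0,"dx":0,"dy":1.9,"dz":0,"hand":0.9},{"ax":0,"ay":0,"az":0,"dx":0,"dy":2.1,"dz":0,"hand":0.9},{"ax":0,"ay":0,"az":0,"dx":0,"dy":2.1,"dz":0,"hand":0.9},{"ax":0,"ay":0,"az":0,"dx":0,"dy":2.1,"dz":0,"hand":0.9}])

```text
clock: 4.25
eef_pos: [590.9, 169.8, 79.6]
tool_rot: [-3.136, -0.001, 1.653]
force: [-9.5, -0.3, 13.2]
width: 22.0
gripper_force: 60.1
```

Emit:
send_rows(series=[{"ax":0,"ay":0,"az":0,"dx":0,"dy":0,"dz":0,"hand":0.4},{"ax":0,"ay":0,"az":0,"dx":0,"dy":0,"dz":0,"hand":0.4},{"ax":0,"ay":0,"az":0,"dx":0,"dy":0,"dz":-3,"hand":0.4},{"ax":0,"ay":0,"az":0,"dx":0,"dy":0,"dz":-7,"hand":0.6},{"ax":0,"ay":0,"az":0,"dx":-5,"dy":-1,"dz":-8,"hand":0.6},{"ax":0,"ay":0,"az":0.01,"dx":-10,"dy":-2,"dz":-8,"hand":0.6},{"ax":0,"ay":0,"az":0.027,"dx":-14,"dy":-2,"dz":-8,"hand":0.6},{"ax":0,"ay":0,"az":0.027,"dx":-14,"dy":-2,"dz":-8,"hand":0.6},{"ax":0,"ay":0,"az":0.027,"dx":-14,"dy":-2,"dz":-8,"hand":0.6}])

```text
clock: 5.15
eef_pos: [585.8, 26.9, 158.5]
tool_rot: [3.141, 0.0, 1.623]
force: [0.5, 1.8, 0.3]
width: 34.3
gripper_force: 0.0
```

```bash
python3 - <<'E'
from h import *
w=np.load("w3.npy",allow_pickle=True).item()
for u in [(317,405),(318,590),(8,400)]: print(at_z(w,(np.array(u)-1.5)/4+[160,150],30).round(1))
w=get_image('wrist');np.save("w4.npy",w,allow_pickle=True)
goal(560.5,24.6,150,np.pi/2+.059)
crop(w,120,60,370,245,"w4c",3.2)
t=get_image('top');np.save("t4.npy",t,allow_pickle=True)
E
```

```text
[555.8  87.2  30. ]
[560.  25.  30.]
[469.4  81.   30. ]
at [585.6  29.  158.2] rot [ 3.1412e+00 -8.0000e-04  1.6256e+00] -> d [-0.3  -2.53  0.82] a [ 0.    -0.001 -0.004]
```

View pics/w4c.png

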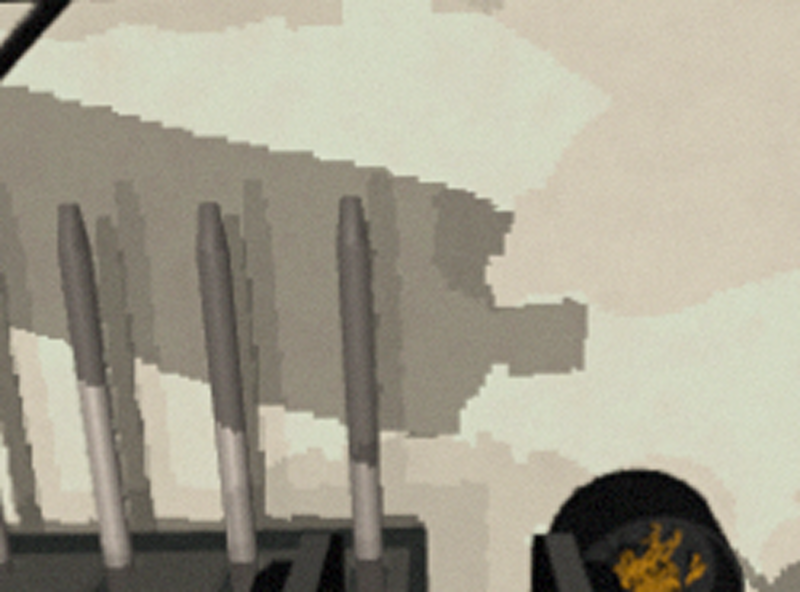

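```bash
python3 - <<'E'
from h import *
w=np.load("w4.npy",allow_pickle=True).item()
for u,v in [((350,198),(369,558)),((208,204),(241,558)),((70,204),(116,565))]:
    A,B=[at_z(w,(np.array(q)-1.1)/3.2+[120,60],30) for q in(u,v)]
    print(A.round(1),B.round(1),"yaw",np.arctan2(-(A-B)[0],(A-B)[1]).round(4),"60 back",(A+(B-A)/np.linalg.norm(B-A)*60).round(1))
    if u[0]==350: P=A+(B-A)/np.linalg.norm(B-A)*60; goal(P[0],P[1],60,np.pi/2+.059)
print("tin",at_z(w,(np.array([640,560])-1.1)/3.2+[120,60],40))
E
```

```text
[555.2  86.7  30. ] [564.6 -35.7  30. ] yaw 0.0763 60 back [559.8  26.9  30. ]
at [585.5  30.1 158.1] rot [ 3.1415e+00 -1.1000e-03  1.6274e+00] -> d [-0.18 -2.59  9.81] a [ 0.    -0.001 -0.002]
[511.1  82.8  30. ] [519.6 -38.1  30. ] yaw 0.0697 60 back [515.3  23.   30. ]
[467.7  80.9  30. ] [475.  -43.4  30. ] yaw 0.0585 60 back [471.2  21.   30. ]
tin [656.91597785 -26.75528443  40.        ]
```

Emit:
send_rows(series=[{"ax":0,"ay":0,"az":0,"dx":-0.2,"dy":-2.6,"dz":3,"hand":0.6},{"ax":0,"ay":0,"az":0,"dx":-0.2,"dy":-2.6,"dz":6,"hand":0.6},{"ax":0,"ay":0,"az":0,"dx":-0.2,"dy":-2.6,"dz":9,"hand":0.6},{"ax":0,"ay":0,"az":0,"dx":-0.2,"dy":-2.6,"dz":12,"hand":0.6},{"ax":0,"ay":0,"az":0,"dx":-0.2,"dy":-2.6,"dz":14,"hand":0.6},{"ax":0,"ay":0,"az":0,"dx":-0.2,"dy":-2.6,"dz":14.6,"hand":0.6},{"ax":0,"ay":0,"az":0,"dx":-0.2,"dy":-2.6,"dz":14.6,"hand":0.6},{"ax":0,"ay":0,"az":0,"dx":-0.2,"dy":-2.6,"dz":14.6,"hand":1},{"ax":0,"ay":0,"az":0,"dx":-0.2,"dy":-2.6,"dz":14.6,"hand":1},{"ax":0,"ay":0,"az":0,"dx":-0.2,"dy":-2.6,"dz":14.6,"hand":1}])

```text
clock: 6.25
eef_pos: [560.4, 25.4, 13.4]
tool_rot: [3.139, -0.0, 1.626]
force: [-0.2, 0.9, 0.8]
width: 7.3
gripper_force: 58.4
```

Emit:
send_rows(series=[{"ax":0,"ay":0,"az":0,"dx":0,"dy":0,"dz":0,"hand":1},{"ax":0,"ay":0,"az":0,"dx":0,"dy":0,"dz":0,"hand":1}])

```text
clock: 6.45
eef_pos: [560.3, 25.4, 12.9]
tool_rot: [3.14, -0.0, 1.626]
force: [-0.1, 1.5, 1.9]
width: 7.8
gripper_force: 58.6
```

Emit:
send_rows(series=[{"ax":0,"ay":0,"az":0,"dx":0,"dy":0,"dz":-0.5,"hand":1},{"ax":0,"ay":0,"az":0,"dx":0,"dy":0,"dz":-1.2,"hand":1},{"ax":0,"ay":0,"az":0,"dx":0,"dy":0,"dz":-2,"hand":1},{"ax":0,"ay":0,"az":0,"dx":0,"dy":0,"dz":-2.8,"hand":1},{"ax":0,"ay":0,"az":0,"dx":0,"dy":0,"dz":-3.5,"hand":1},{"ax":0,"ay":0,"az":0,"dx":0,"dy":0,"dz":-4.0,"hand":1},{"ax":0,"ay":0,"az":0,"dx":0,"dy":0,"dz":-4.0,"hand":1},{"ax":0,"ay":0,"az":0,"dx":0,"dy":0,"dz":-4.0,"hand":1}])

```text
clock: 7.25
eef_pos: [559.3, 25.1, 52.4]
tool_rot: [-3.141, -0.0, 1.626]
force: [-0.6, 0.9, -1.2]
width: 7.8
gripper_force: 58.4
```

```bash
python3 - <<'E'
from h import *
s=read_state(); print(s["torque"],s["force"],s["width"])
g=get_image("scene")
p=proj(g,[[559.8,26.9,69],[555,87,69],[568,-132,69]]);print(p)
u,v=p.mean(0).astype(int); crop(g,u-60,v-45,u+60,v+45,"s5",6,p)
E
```

```text
[ 0.11261764  0.02819171 -0.04880561] [-0.60792496  0.86201064 -1.24503987] 7.834794183885401
[[249.24607884 196.7708592 ]
 [238.65423697 202.77020267]
 [275.41262543 182.7561476 ]]
```

View pics/s5.png

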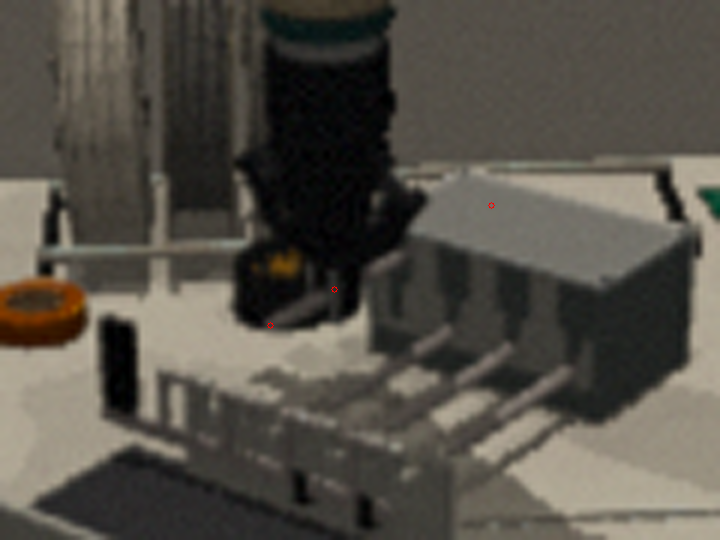

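Emit:
send_rows(series=[{"ax":0,"ay":0.04,"az":0,"dx":0.06,"dy":0,"dz":-0.25,"hand":1},{"ax":0,"ay":0.08,"az":0,"dx":0.12,"dy":0,"dz":-0.5,"hand":1},{"ax":0,"ay":0.12,"az":0,"dx":0.18,"dy":0,"dz":-0.75,"hand":1},{"ax":0,"ay":0.157,"az":0,"dx":0.23,"dy":0,"dz":-0.97,"hand":1},{"ax":0,"ay":0.157,"az":0,"dx":0.23,"dy":0,"dz":-0.97,"hand":1},{"ax":0,"ay":0.157,"az":0,"dx":0.23,"dy":0,"dz":-0.97,"hand":1}])

```text
clock: 7.9
eef_pos: [559.1, 27.1, 61.6]
tool_rot: [-3.141, -0.157, 1.625]
force: [0.5, -0.2, -0.4]
width: 8.0
gripper_force: 58.6
```

Emit:
send_rows(series=[{"ax":0,"ay":0,"az":0,"dx":0.6,"dy":0,"dz":0,"hand":1},{"ax":0,"ay":0,"az":0,"dx":1.6,"dy":0,"dz":0,"hand":1},{"ax":0,"ay":0,"az":0,"dx":2.7,"dy":0,"dz":0,"hand":1},{"ax":0,"ay":0,"az":0,"dx":3.8,"dy":0,"dz":0,"hand":1},{"ax":0,"ay":0,"az":0,"dx":4.9,"dy":0,"dz":0,"hand":1},{"ax":0,"ay":0,"az":0,"dx":6,"dy":0,"dz":0,"hand":1},{"ax":0,"ay":0,"az":0,"dx":7,"dy":0,"dz":0,"hand":1},{"ax":0,"ay":0,"az":0,"dx":8,"dy":0,"dz":0,"hand":1},{"ax":0,"ay":0,"az":0,"dx":8,"dy":0,"dz":0,"hand":1}])

```text
clock: 8.8
eef_pos: [554.8, 108.6, 74.8]
tool_rot: [3.141, -0.158, 1.628]
force: [-0.0, 0.2, -1.6]
width: 8.0
gripper_force: 58.6
```

Emit:
send_rows(series=[{"ax":0,"ay":0,"az":0,"dx":1,"dy":0,"dz":0,"hand":1},{"ax":0,"ay":0,"az":0,"dx":2,"dy":0,"dz":0,"hand":1},{"ax":0,"ay":0,"az":0,"dx":3,"dy":0,"dz":0,"hand":1},{"ax":0,"ay":0,"az":0,"dx":4,"dy":0,"dz":0,"hand":1},{"ax":0,"ay":0,"az":0,"dx":4.2,"dy":0,"dz":-1,"hand":1},{"ax":0,"ay":0,"az":0,"dx":4.4,"dy":0,"dz":-2,"hand":1},{"ax":0,"ay":-0.06,"az":0,"dx":4.6,"dy":0,"dz":-3,"hand":1},{"ax":0,"ay":-0.12,"az":0,"dx":4.6,"dy":0,"dz":-3,"hand":1},{"ax":0,"ay":-0.157,"az":0,"dx":4.6,"dy":0,"dz":-3,"hand":1},{"ax":0,"ay":-0.157,"az":0,"dx":4.6,"dy":0,"dz":-3,"hand":1}])

```text
clock: 9.8
eef_pos: [553.0, 148.7, 112.3]
tool_rot: [3.14, -0.0, 1.629]
force: [0.1, 0.1, -1.3]
width: 8.0
gripper_force: 58.7
```

```bash
cat >> h.py <<'E'
A=[450.9,241,.085]
def rk(x,y,z): p=rig(A,[(x,y,z)])[0]; goal(p[0],p[1],z,np.pi/2+A[2])
E
python3 - <<'E'
from h import *
rk(66,16.5,90); print(read_state()["torque"])
E
```

```text
at [553.  148.7 112.3] rot [ 3.1402e+00 -2.0000e-04  1.6285e+00] -> d [11.64 -3.11  2.23] a [ 0.001 -0.    -0.027]
[ 0.05631251  0.07261774 -0.03360691]
```

Emit:
send_rows(series=[{"ax":0,"ay":0,"az":-0.01,"dx":2.5,"dy":-0.8,"dz":0,"hand":1},{"ax":0,"ay":0,"az":-0.02,"dx":5,"dy":-1.6,"dz":0,"hand":1},{"ax":0,"ay":0,"az":-0.027,"dx":7.5,"dy":-2.4,"dz":0,"hand":1},{"ax":0,"ay":0,"az":-0.027,"dx":10,"dy":-3.1,"dz":0.5,"hand":1},{"ax":0,"ay":0,"az":-0.027,"dx":11.6,"dy":-3.11,"dz":1.2,"hand":1},{"ax":0,"ay":0,"az":-0.027,"dx":11.64,"dy":-3.11,"dz":2.2,"hand":1},{"ax":0,"ay":0,"az":-0.027,"dx":11.64,"dy":-3.11,"dz":2.2,"hand":1},{"ax":0,"ay":0,"az":-0.027,"dx":11.64,"dy":-3.11,"dz":2.2,"hand":1},{"ax":0,"ay":0,"az":-0.027,"dx":11.64,"dy":-3.11,"dz":2.2,"hand":1}])

```text
clock: 10.7
eef_pos: [516.1, 259.6, 89.5]
tool_rot: [3.141, 0.001, 1.65]
force: [-0.3, -0.1, -1.1]
width: 8.0
gripper_force: 58.7
```

```bash
python3 - <<'E'
from h import *
rk(66,16.5,45); w=get_image("wrist");np.save("w6.npy",w,allow_pickle=True)
m=[proj(w,rig(A,l))[0] for l in [(66,78,107),(66,86,83),(90,86,83),(66,92,83)]]
print(np.round(m,1)); crop(w,130,100,390,290,"w6c",3,m)
E
```

```text
at [516.1 259.6  89.5] rot [3.1412e+00 8.0000e-04 1.6501e+00] -> d [ 0.36 -0.06  4.45] a [ 0.     0.001 -0.006]
[[255.2 129.6]
 [255.3 110.9]
 [299.7 110.7]
 [255.2  99.3]]
```

View pics/w6c.png

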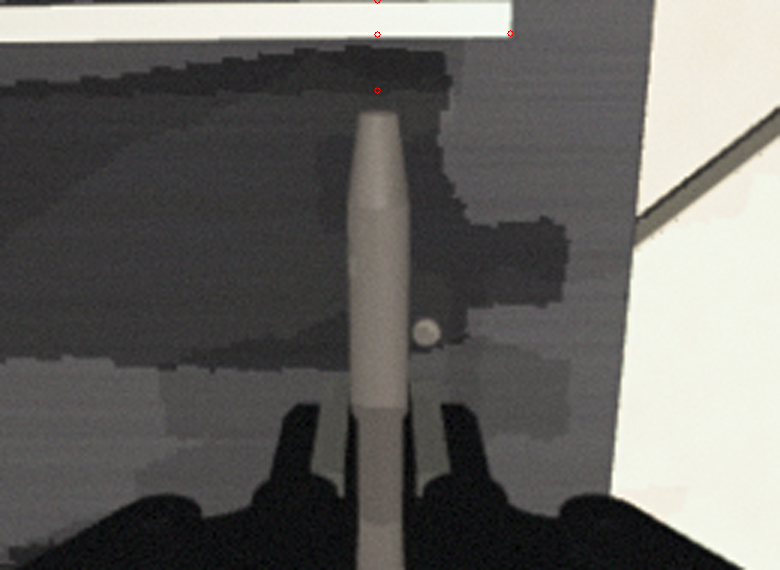

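Emit:
send_rows(series=[{"ax":0,"ay":0,"az":-0.006,"dx":0,"dy":-0.06,"dz":1,"hand":1},{"ax":0,"ay":0,"az":-0.006,"dx":0,"dy":-0.06,"dz":2,"hand":1},{"ax":0,"ay":0,"az":-0.006,"dx":0,"dy":-0.06,"dz":3,"hand":1},{"ax":0,"ay":0,"az":-0.006,"dx":0,"dy":-0.06,"dz":3.8,"hand":1},{"ax":0,"ay":0,"az":-0.006,"dx":0,"dy":-0.06,"dz":4.4,"hand":1},{"ax":0,"ay":0,"az":-0.006,"dx":0,"dy":-0.06,"dz":4.4,"hand":1},{"ax":0,"ay":0,"az":-0.006,"dx":0,"dy":-0.06,"dz":4.4,"hand":1}])

```text
clock: 11.45
eef_pos: [514.8, 261.4, 45.2]
tool_rot: [-3.141, 0.0, 1.659]
force: [-0.8, -0.4, -0.8]
width: 7.7
gripper_force: 58.7
```

Emit:
send_rows(series=[{"ax":0,"ay":0,"az":0,"dx":0.6,"dy":0,"dz":0,"hand":1},{"ax":0,"ay":0,"az":0,"dx":1.2,"dy":0,"dz":0,"hand":1},{"ax":0,"ay":0,"az":0,"dx":1.8,"dy":0,"dz":0,"hand":1},{"ax":0,"ay":0,"az":0,"dx":2.4,"dy":0,"dz":0,"hand":1},{"ax":0,"ay":0,"az":0,"dx":3.0,"dy":0,"dz":0,"hand":1},{"ax":0,"ay":0,"az":0,"dx":3.6,"dy":0,"dz":0,"hand":1},{"ax":0,"ay":0,"az":0,"dx":3.6,"dy":0,"dz":0,"hand":1}])

```text
clock: 12.15
eef_pos: [511.2, 298.8, 45.3]
tool_rot: [3.142, -0.001, 1.66]
force: [-0.6, -0.2, -1.5]
width: 7.8
gripper_force: 58.7
```

Emit:
send_rows(series=[{"ax":0,"ay":0,"az":0,"dx":0.3,"dy":0,"dz":0,"hand":1},{"ax":0,"ay":0,"az":0,"dx":0.5,"dy":0,"dz":0,"hand":1},{"ax":0,"ay":0,"az":0,"dx":0.7,"dy":0,"dz":0,"hand":1},{"ax":0,"ay":0,"az":0,"dx":0.8,"dy":0,"dz":0,"hand":1},{"ax":0,"ay":0,"az":0,"dx":0.8,"dy":0,"dz":0,"hand":1}])

```text
clock: 12.65
eef_pos: [511.3, 302.2, 45.0]
tool_rot: [-3.141, 0.004, 1.657]
force: [0.7, -5.8, -2.1]
width: 7.6
gripper_force: 58.7
```

Emit:
send_rows(series=[{"ax":0,"ay":0,"az":0,"dx":-0.05,"dy":0,"dz":0.1,"hand":1},{"ax":0,"ay":0,"az":0,"dx":-0.05,"dy":0,"dz":0.1,"hand":0.65},{"ax":0,"ay":0,"az":0,"dx":-0.05,"dy":0,"dz":0.1,"hand":0.65},{"ax":0,"ay":0,"az":0,"dx":-0.05,"dy":0,"dz":0.1,"hand":0.65},{"ax":0,"ay":0,"az":0,"dx":-0.05,"dy":0,"dz":-3,"hand":0.65},{"ax":0,"ay":0,"az":0,"dx":-0.05,"dy":0,"dz":-7,"hand":0.65},{"ax":0,"ay":0,"az":0,"dx":-0.05,"dy":0,"dz":-12,"hand":0.6},{"ax":0,"ay":0,"az":0,"dx":-2,"dy":0,"dz":-14,"hand":0.6},{"ax":0,"ay":0,"az":0,"dx":-2,"dy":0,"dz":-14,"hand":0.6}])

```text
clock: 13.55
eef_pos: [515.3, 284.1, 189.4]
tool_rot: [3.135, -0.002, 1.656]
force: [-0.3, -1.4, 0.5]
width: 34.2
gripper_force: 0.0
```

```bash
python3 - <<'E'
from h import *
goal(515.3,23,150,np.pi/2+.059)
t=get_image("top");np.save("t7.npy",t,allow_pickle=True)
E
```

```text
at [515.3 284.1 189.4] rot [ 3.1346e+00 -2.1000e-03  1.6564e+00] -> d [-26.02  -2.26   3.87] a [ 0.007 -0.002  0.027]
```

Emit:
send_rows(series=[{"ax":0,"ay":0,"az":0,"dx":-4,"dy":-0.4,"dz":0,"hand":0.6},{"ax":0,"ay":0,"az":0,"dx":-8,"dy":-0.8,"dz":0,"hand":0.6},{"ax":0,"ay":0,"az":0.01,"dx":-12,"dy":-1.2,"dz":0,"hand":0.6},{"ax":0,"ay":0,"az":0.027,"dx":-16,"dy":-1.6,"dz":0,"hand":0.6},{"ax":0,"ay":0,"az":0.027,"dx":-20,"dy":-2,"dz":1,"hand":0.6},{"ax":0,"ay":0,"az":0.027,"dx":-24,"dy":-2.2,"dz":2,"hand":0.6},{"ax":0,"ay":0,"az":0.027,"dx":-26,"dy":-2.26,"dz":3,"hand":0.6},{"ax":0,"ay":0,"az":0.027,"dx":-26,"dy":-2.26,"dz":3.9,"hand":0.6},{"ax":0,"ay":0,"az":0.027,"dx":-26,"dy":-2.26,"dz":3.9,"hand":0.6},{"ax":0,"ay":0,"az":0.027,"dx":-26,"dy":-2.26,"dz":3.9,"hand":0.6}])

```text
clock: 14.6
eef_pos: [512.5, 26.5, 145.6]
tool_rot: [-3.14, -0.001, 1.634]
force: [0.4, 0.8, -0.1]
width: 34.3
gripper_force: 0.0
```

```bash
python3 - <<'E'
from h import *
goal(515.3,23,12.5,np.pi/2+.059); w=get_image("wrist");np.save("w8.npy",w,allow_pickle=True)
m=[proj(w,[l])[0] for l in [(511.1,82.8,30),(519.6,-38,30),(467.7,80.9,30)]]
print(np.round(m,1)); cv2.imwrite("pics/w8.png",cv2.resize(w["pixels"][:,:,::-1],(800,600),interpolation=cv2.INTER_CUBIC))
E
```

```text
at [512.5  26.5 145.6] rot [-3.1399e+00 -1.2000e-03  1.6344e+00] -> d [-0.38  0.28 13.31] a [-0.002 -0.001  0.005]
[[259.4 127.7]
 [259.7 242.5]
 [213.6 126.9]]
```

View pics/w8.png

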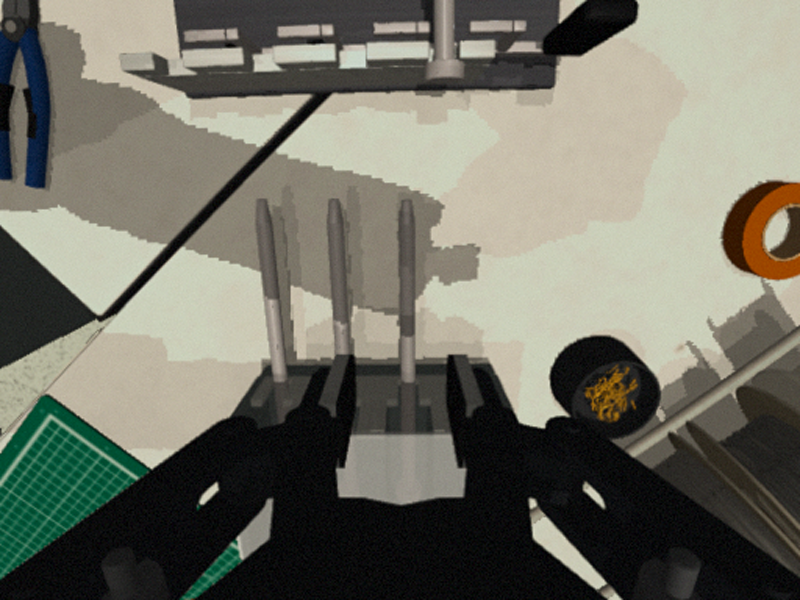

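Emit:
send_rows(series=[{"ax":0,"ay":0,"az":0.005,"dx":-0.38,"dy":0.3,"dz":3,"hand":0.6},{"ax":0,"ay":0,"az":0.005,"dx":-0.38,"dy":0.3,"dz":6,"hand":0.6},{"ax":0,"ay":0,"az":0.005,"dx":-0.38,"dy":0.3,"dz":9,"hand":0.6},{"ax":0,"ay":0,"az":0.005,"dx":-0.38,"dy":0.3,"dz":12,"hand":0.6},{"ax":0,"ay":0,"az":0.005,"dx":-0.38,"dy":0.3,"dz":13.3,"hand":0.6},{"ax":0,"ay":0,"az":0.005,"dx":-0.38,"dy":0.3,"dz":13.3,"hand":0.6},{"ax":0,"ay":0,"az":0.005,"dx":-0.38,"dy":0.3,"dz":13.3,"hand":1},{"ax":0,"ay":0,"az":0.005,"dx":-0.38,"dy":0.3,"dz":13.3,"hand":1},{"ax":0,"ay":0,"az":0.005,"dx":-0.38,"dy":0.3,"dz":13.3,"hand":1},{"ax":0,"ay":0,"az":0.005,"dx":-0.38,"dy":0.3,"dz":13.3,"hand":1}])

```text
clock: 15.65
eef_pos: [517.2, 20.9, 14.4]
tool_rot: [3.139, -0.0, 1.627]
force: [1.1, 1.6, 1.7]
width: 7.7
gripper_force: 58.5
```

Emit:
send_rows(series=[{"ax":0,"ay":0,"az":0,"dx":0,"dy":0,"dz":0,"hand":1}])

```text
clock: 15.75
eef_pos: [517.2, 21.0, 14.1]
tool_rot: [3.139, -0.0, 1.627]
force: [1.2, 1.7, 1.5]
width: 7.8
gripper_force: 58.6
```

Emit:
send_rows(series=[{"ax":0,"ay":0,"az":0,"dx":0,"dy":0,"dz":-0.6,"hand":1},{"ax":0,"ay":0,"az":0,"dx":0,"dy":0,"dz":-1.4,"hand":1},{"ax":0,"ay":0,"az":0,"dx":0,"dy":0,"dz":-2.2,"hand":1},{"ax":0,"ay":0,"az":0,"dx":0,"dy":0,"dz":-3,"hand":1},{"ax":0,"ay":0,"az":0,"dx":0,"dy":0,"dz":-3.7,"hand":1},{"ax":0,"ay":0.04,"az":0,"dx":0.06,"dy":0,"dz":-4.15,"hand":1},{"ax":0,"ay":0.08,"az":0,"dx":0.12,"dy":0,"dz":-4.4,"hand":1},{"ax":0,"ay":0.12,"az":0,"dx":0.18,"dy":0,"dz":-4.65,"hand":1},{"ax":0,"ay":0.157,"az":0,"dx":0.23,"dy":0,"dz":-4.9,"hand":1},{"ax":0,"ay":0.157,"az":0,"dx":0.23,"dy":0,"dz":-4.9,"hand":1}])

```text
clock: 16.75
eef_pos: [516.4, 21.0, 62.9]
tool_rot: [3.141, -0.157, 1.624]
force: [0.7, -0.3, -0.6]
width: 7.8
gripper_force: 58.4
```

Emit:
send_rows(series=[{"ax":0,"ay":0,"az":0,"dx":0.6,"dy":0,"dz":0,"hand":1},{"ax":0,"ay":0,"az":0,"dx":1.6,"dy":0,"dz":0,"hand":1},{"ax":0,"ay":0,"az":0,"dx":2.7,"dy":0,"dz":0,"hand":1},{"ax":0,"ay":0,"az":0,"dx":3.8,"dy":0,"dz":0,"hand":1},{"ax":0,"ay":0,"az":0,"dx":4.9,"dy":0,"dz":0,"hand":1},{"ax":0,"ay":0,"az":0,"dx":6,"dy":0,"dz":0,"hand":1},{"ax":0,"ay":0,"az":0,"dx":7,"dy":0,"dz":0,"hand":1},{"ax":0,"ay":0,"az":0,"dx":8,"dy":0,"dz":0,"hand":1},{"ax":0,"ay":0,"az":0,"dx":8,"dy":0,"dz":0,"hand":1}])

```text
clock: 17.65
eef_pos: [511.4, 104.0, 75.1]
tool_rot: [3.142, -0.158, 1.629]
force: [0.3, -0.5, -0.8]
width: 7.8
gripper_force: 58.4
```

Emit:
send_rows(series=[{"ax":0,"ay":0,"az":0,"dx":1,"dy":0,"dz":0,"hand":1},{"ax":0,"ay":0,"az":0,"dx":2,"dy":0,"dz":0,"hand":1},{"ax":0,"ay":0,"az":0,"dx":3,"dy":0,"dz":0,"hand":1},{"ax":0,"ay":0,"az":0,"dx":4,"dy":0,"dz":0,"hand":1},{"ax":0,"ay":0,"az":0,"dx":4.2,"dy":0,"dz":-1,"hand":1},{"ax":0,"ay":0,"az":0,"dx":4.4,"dy":0,"dz":-2,"hand":1},{"ax":0,"ay":-0.06,"az":0,"dx":4.6,"dy":0,"dz":-3,"hand":1},{"ax":0,"ay":-0.12,"az":0,"dx":4.6,"dy":0,"dz":-3,"hand":1},{"ax":0,"ay":-0.157,"az":0,"dx":4.6,"dy":0,"dz":-3,"hand":1},{"ax":0,"ay":-0.157,"az":0,"dx":4.6,"dy":0,"dz":-3,"hand":1}])

```text
clock: 18.65
eef_pos: [509.5, 144.2, 112.6]
tool_rot: [3.14, -0.0, 1.63]
force: [0.2, 0.5, -0.4]
width: 7.9
gripper_force: 58.5
```

```bash
python3 - <<'E'
from h import *
rk(22,13,90); print(read_state()["torque"],read_state()["width"])
E
```

```text
at [509.5 144.2 112.6] rot [ 3.1403e+00 -1.0000e-04  1.6296e+00] -> d [11.36 -3.12  2.25] a [ 0.001 -0.    -0.026]
[ 0.11114411  0.04271132 -0.04481121] 7.938333299988838
```

Emit:
send_rows(series=[{"ax":0,"ay":0,"az":-0.01,"dx":2.5,"dy":-0.8,"dz":0,"hand":1},{"ax":0,"ay":0,"az":-0.02,"dx":5,"dy":-1.6,"dz":0,"hand":1},{"ax":0,"ay":0,"az":-0.026,"dx":7.5,"dy":-2.4,"dz":0,"hand":1},{"ax":0,"ay":0,"az":-0.026,"dx":10,"dy":-3.12,"dz":0.5,"hand":1},{"ax":0,"ay":0,"az":-0.026,"dx":11.4,"dy":-3.12,"dz":1.2,"hand":1},{"ax":0,"ay":0,"az":-0.026,"dx":11.4,"dy":-3.12,"dz":2.2,"hand":1},{"ax":0,"ay":0,"az":-0.026,"dx":11.4,"dy":-3.12,"dz":2.2,"hand":1},{"ax":0,"ay":0,"az":-0.026,"dx":11.4,"dy":-3.12,"dz":2.2,"hand":1},{"ax":0,"ay":0,"az":-0.026,"dx":11.4,"dy":-3.12,"dz":2.2,"hand":1},{"ax":0,"ay":0,"az":-0.026,"dx":11.4,"dy":-3.12,"dz":2.2,"hand":1}])

```text
clock: 19.65
eef_pos: [472.4, 253.7, 89.9]
tool_rot: [3.141, 0.0, 1.651]
force: [-0.2, 0.6, -1.1]
width: 7.7
gripper_force: 58.5
```

```bash
python3 - <<'E'
from h import *
rk(22,13,45); w=get_image("wrist");np.save("w9.npy",w,allow_pickle=True)
print(proj(w,rig(A,[(22,75,107),(22,86,83)])))
# shank centre columns in rows near the tip
im=w["pixels"].astype(float).mean(2)
for v in (150,165,180,195,210): print(v,"".join(chr(48+int(x/12)) for x in im[v,230:285]))
E
```

```text
at [472.4 253.7  89.9] rot [3.1411e+00 2.0000e-04 1.6511e+00] -> d [ 0.22 -0.05  4.49] a [ 0.     0.    -0.005]
[[255.58462023 131.3513856 ]
 [255.60155135 106.80684458]]
150 4444444444444444457889:::;;:::9887544344434444567677767
165 44444443444344447799:::::;;;:99988875433434333344334666
180 44444444544444457899::9999:::99999876444443344334434334
195 4444444444444444688899999999:::998875444444444444444334
210 33333433343334345788999999::9:9998875343344444444434434
```

Emit:
send_rows(series=[{"ax":0,"ay":0,"az":-0.005,"dx":0,"dy":-0.05,"dz":1,"hand":1},{"ax":0,"ay":0,"az":-0.005,"dx":0,"dy":-0.05,"dz":2,"hand":1},{"ax":0,"ay":0,"az":-0.005,"dx":0,"dy":-0.05,"dz":3,"hand":1},{"ax":0,"ay":0,"az":-0.005,"dx":0,"dy":-0.05,"dz":3.8,"hand":1},{"ax":0,"ay":0,"az":-0.005,"dx":0,"dy":-0.05,"dz":4.45,"hand":1},{"ax":0,"ay":0,"az":-0.005,"dx":0,"dy":-0.05,"dz":4.45,"hand":1},{"ax":0,"ay":0,"az":-0.005,"dx":0,"dy":-0.05,"dz":4.45,"hand":1}])

```text
clock: 20.4
eef_pos: [471.2, 254.4, 45.0]
tool_rot: [-3.141, 0.0, 1.658]
force: [0.3, -0.3, -0.3]
width: 8.0
gripper_force: 58.6
```

Emit:
send_rows(series=[{"ax":0,"ay":0,"az":0,"dx":0.6,"dy":0,"dz":0,"hand":1},{"ax":0,"ay":0,"az":0,"dx":1.2,"dy":0,"dz":0,"hand":1},{"ax":0,"ay":0,"az":0,"dx":1.8,"dy":0,"dz":0,"hand":1},{"ax":0,"ay":0,"az":0,"dx":2.4,"dy":0,"dz":0,"hand":1},{"ax":0,"ay":0,"az":0,"dx":3.0,"dy":0,"dz":0,"hand":1},{"ax":0,"ay":0,"az":0,"dx":3.6,"dy":0,"dz":0,"hand":1},{"ax":0,"ay":0,"az":0,"dx":3.9,"dy":0,"dz":0,"hand":1},{"ax":0,"ay":0,"az":0,"dx":3.9,"dy":0,"dz":0,"hand":1}])

```text
clock: 21.2
eef_pos: [467.7, 294.3, 45.1]
tool_rot: [3.142, -0.0, 1.659]
force: [0.2, -0.5, -0.5]
width: 7.5
gripper_force: 58.6
```

Emit:
send_rows(series=[{"ax":0,"ay":0,"az":0,"dx":0.2,"dy":0,"dz":0,"hand":1},{"ax":0,"ay":0,"az":0,"dx":0.4,"dy":0,"dz":0,"hand":1},{"ax":0,"ay":0,"az":0,"dx":0.6,"dy":0,"dz":0,"hand":1},{"ax":0,"ay":0,"az":0,"dx":0.7,"dy":0,"dz":0,"hand":1},{"ax":0,"ay":0,"az":0,"dx":0.7,"dy":0,"dz":0,"hand":1}])

```text
clock: 21.7
eef_pos: [467.6, 298.0, 44.9]
tool_rot: [-3.141, 0.003, 1.656]
force: [0.5, -5.5, -0.7]
width: 7.4
gripper_force: 58.6
```

Emit:
send_rows(series=[{"ax":0,"ay":0,"az":0,"dx":-0.05,"dy":0,"dz":0.1,"hand":1},{"ax":0,"ay":0,"az":0,"dx":-0.05,"dy":0,"dz":0.1,"hand":0.65},{"ax":0,"ay":0,"az":0,"dx":-0.05,"dy":0,"dz":0.1,"hand":0.65},{"ax":0,"ay":0,"az":0,"dx":-0.05,"dy":0,"dz":0.1,"hand":0.65},{"ax":0,"ay":0,"az":0,"dx":-0.05,"dy":0,"dz":-3,"hand":0.65},{"ax":0,"ay":0,"az":0,"dx":-0.05,"dy":0,"dz":-7,"hand":0.65},{"ax":0,"ay":0,"az":0,"dx":-0.05,"dy":0,"dz":-12,"hand":0.6},{"ax":0,"ay":0,"az":0,"dx":-2,"dy":0,"dz":-14,"hand":0.6},{"ax":0,"ay":0,"az":0,"dx":-2,"dy":0,"dz":-14,"hand":0.6},{"ax":0,"ay":0,"az":0,"dx":-2,"dy":0,"dz":-14,"hand":0.6}])

```text
clock: 22.7
eef_pos: [468.8, 280.9, 185.3]
tool_rot: [3.141, -0.001, 1.658]
force: [-0.8, 0.7, -0.3]
width: 34.2
gripper_force: 0.0
```

```bash
python3 - <<'E'
from h import *
goal(471.2,20,150,np.pi/2+.059)
E
```

```text
at [468.8 280.9 185.3] rot [ 3.1415e+00 -1.1000e-03  1.6575e+00] -> d [-26.02  -2.02   3.5 ] a [ 0.    -0.001  0.028]
```

Emit:
send_rows(series=[{"ax":0,"ay":0,"az":0,"dx":-4,"dy":-0.4,"dz":0,"hand":0.6},{"ax":0,"ay":0,"az":0,"dx":-8,"dy":-0.8,"dz":0,"hand":0.6},{"ax":0,"ay":0,"az":0.01,"dx":-12,"dy":-1.2,"dz":0,"hand":0.6},{"ax":0,"ay":0,"az":0.028,"dx":-16,"dy":-1.6,"dz":0,"hand":0.6},{"ax":0,"ay":0,"az":0.028,"dx":-20,"dy":-1.9,"dz":1,"hand":0.6},{"ax":0,"ay":0,"az":0.028,"dx":-24,"dy":-2,"dz":2,"hand":0.6},{"ax":0,"ay":0,"az":0.028,"dx":-26,"dy":-2,"dz":3,"hand":0.6},{"ax":0,"ay":0,"az":0.028,"dx":-26,"dy":-2,"dz":3.5,"hand":0.6},{"ax":0,"ay":0,"az":0.028,"dx":-26,"dy":-2,"dz":3.5,"hand":0.6},{"ax":0,"ay":0,"az":0.028,"dx":-26,"dy":-2,"dz":3.5,"hand":0.6}])

```text
clock: 23.7
eef_pos: [471.4, 21.6, 149.5]
tool_rot: [-3.14, -0.001, 1.632]
force: [0.1, 0.0, 0.3]
width: 34.4
gripper_force: 0.0
```

```bash
python3 - <<'E'
from h import *
goal(471.2,20,12.5,np.pi/2+.059); w=get_image("wrist");np.save("w10.npy",w,allow_pickle=True)
m=[proj(w,[l])[0] for l in [(467.7,80,30),(475,-43.4,30),(424.1,77,30)]]
print(np.round(m,1)); cv2.imwrite("pics/w10.png",cv2.resize(w["pixels"][:,:,::-1],(800,600),interpolation=cv2.INTER_CUBIC))
E
```

```text
at [471.4  21.6 149.5] rot [-3.1400e+00 -9.0000e-04  1.6323e+00] -> d [-0.17 -0.   13.7 ] a [-0.002 -0.001  0.003]
[[257.  125.1]
 [256.7 240.9]
 [211.6 125.5]]
```

View pics/w10.png

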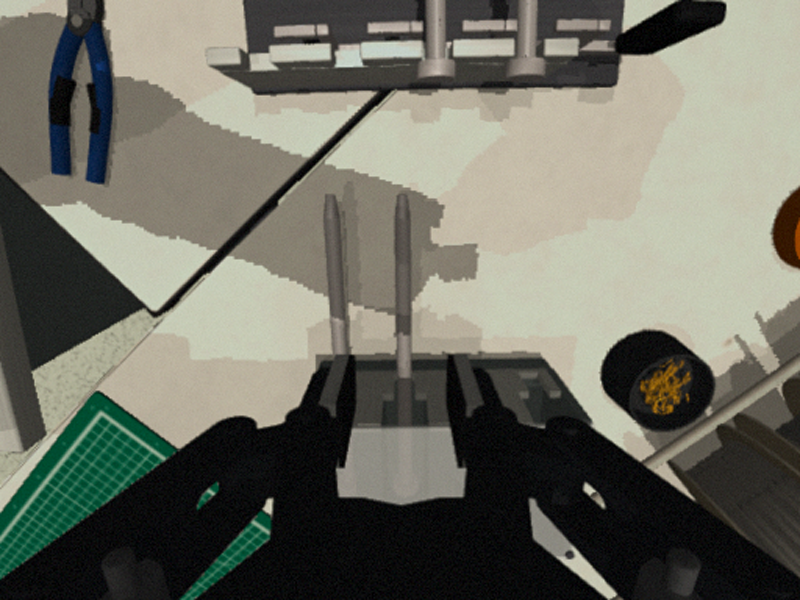

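Emit:
send_rows(series=[{"ax":0,"ay":0,"az":0.003,"dx":-0.15,"dy":0,"dz":3,"hand":0.6},{"ax":0,"ay":0,"az":0.003,"dx":-0.15,"dy":0,"dz":6,"hand":0.6},{"ax":0,"ay":0,"az":0.003,"dx":-0.15,"dy":0,"dz":9,"hand":0.6},{"ax":0,"ay":0,"az":0.003,"dx":-0.15,"dy":0,"dz":12,"hand":0.6},{"ax":0,"ay":0,"az":0.003,"dx":-0.15,"dy":0,"dz":13.7,"hand":0.6},{"ax":0,"ay":0,"az":0.003,"dx":-0.15,"dy":0,"dz":13.7,"hand":0.6},{"ax":0,"ay":0,"az":0.003,"dx":-0.15,"dy":0,"dz":13.7,"hand":1},{"ax":0,"ay":0,"az":0.003,"dx":-0.15,"dy":0,"dz":13.7,"hand":1},{"ax":0,"ay":0,"az":0.003,"dx":-0.15,"dy":0,"dz":13.7,"hand":1},{"ax":0,"ay":0,"az":0.003,"dx":-0.15,"dy":0,"dz":13.7,"hand":1}])

```text
clock: 24.75
eef_pos: [472.7, 18.6, 14.1]
tool_rot: [3.139, -0.0, 1.627]
force: [1.3, 0.9, 0.7]
width: 7.6
gripper_force: 58.5
```

Emit:
send_rows(series=[{"ax":0,"ay":0,"az":0,"dx":0,"dy":0,"dz":0,"hand":1}])

```text
clock: 24.85
eef_pos: [472.6, 18.6, 13.8]
tool_rot: [3.14, -0.0, 1.627]
force: [1.3, 0.3, 1.9]
width: 8.0
gripper_force: 58.5
```

Emit:
send_rows(series=[{"ax":0,"ay":0,"az":0,"dx":0,"dy":0,"dz":-0.6,"hand":1},{"ax":0,"ay":0,"az":0,"dx":0,"dy":0,"dz":-1.4,"hand":1},{"ax":0,"ay":0,"az":0,"dx":0,"dy":0,"dz":-2.2,"hand":1},{"ax":0,"ay":0,"az":0,"dx":0,"dy":0,"dz":-3,"hand":1},{"ax":0,"ay":0,"az":0,"dx":0,"dy":0,"dz":-3.7,"hand":1},{"ax":0,"ay":0.04,"az":0,"dx":0.06,"dy":0,"dz":-4.15,"hand":1},{"ax":0,"ay":0.08,"az":0,"dx":0.12,"dy":0,"dz":-4.4,"hand":1},{"ax":0,"ay":0.12,"az":0,"dx":0.18,"dy":0,"dz":-4.65,"hand":1},{"ax":0,"ay":0.157,"az":0,"dx":0.23,"dy":0,"dz":-4.9,"hand":1},{"ax":0,"ay":0.157,"az":0,"dx":0.23,"dy":0,"dz":-4.9,"hand":1}])

```text
clock: 25.85
eef_pos: [471.9, 18.9, 62.7]
tool_rot: [3.141, -0.157, 1.624]
force: [-0.6, -0.3, -1.4]
width: 7.7
gripper_force: 58.4
```

Emit:
send_rows(series=[{"ax":0,"ay":0,"az":0,"dx":0.6,"dy":0,"dz":0,"hand":1},{"ax":0,"ay":0,"az":0,"dx":1.6,"dy":0,"dz":0,"hand":1},{"ax":0,"ay":0,"az":0,"dx":2.7,"dy":0,"dz":0,"hand":1},{"ax":0,"ay":0,"az":0,"dx":3.8,"dy":0,"dz":0,"hand":1},{"ax":0,"ay":0,"az":0,"dx":4.9,"dy":0,"dz":0,"hand":1},{"ax":0,"ay":0,"az":0,"dx":6,"dy":0,"dz":0,"hand":1},{"ax":0,"ay":0,"az":0,"dx":7,"dy":0,"dz":0,"hand":1},{"ax":0,"ay":0,"az":0,"dx":8,"dy":0,"dz":0,"hand":1},{"ax":0,"ay":0,"az":0,"dx":8,"dy":0,"dz":0,"hand":1}])

```text
clock: 26.75
eef_pos: [467.0, 101.3, 74.9]
tool_rot: [3.141, -0.158, 1.629]
force: [-0.2, 0.6, -0.8]
width: 7.6
gripper_force: 58.4
```

Emit:
send_rows(series=[{"ax":0,"ay":0,"az":0,"dx":1,"dy":0,"dz":0,"hand":1},{"ax":0,"ay":0,"az":0,"dx":2,"dy":0,"dz":0,"hand":1},{"ax":0,"ay":0,"az":0,"dx":3,"dy":0,"dz":0,"hand":1},{"ax":0,"ay":0,"az":0,"dx":4,"dy":0,"dz":0,"hand":1},{"ax":0,"ay":0,"az":0,"dx":4.2,"dy":0,"dz":-1,"hand":1},{"ax":0,"ay":0,"az":0,"dx":4.4,"dy":0,"dz":-2,"hand":1},{"ax":0,"ay":-0.06,"az":0,"dx":4.6,"dy":0,"dz":-3,"hand":1},{"ax":0,"ay":-0.12,"az":0,"dx":4.6,"dy":0,"dz":-3,"hand":1},{"ax":0,"ay":-0.157,"az":0,"dx":4.6,"dy":0,"dz":-3,"hand":1},{"ax":0,"ay":-0.157,"az":0,"dx":4.6,"dy":0,"dz":-3,"hand":1}])

```text
clock: 27.75
eef_pos: [465.2, 141.6, 112.3]
tool_rot: [3.14, 0.0, 1.63]
force: [-0.4, 0.0, -1.4]
width: 7.7
gripper_force: 58.5
```

```bash
python3 - <<'E'
from h import *
rk(-22,12,90); print(read_state()["torque"],read_state()["width"])
E
```

```text
at [465.2 141.6 112.3] rot [3.1403e+00 1.0000e-04 1.6296e+00] -> d [11.15 -3.07  2.23] a [ 0.001  0.    -0.026]
[0.11483225 0.05090711 0.00089967] 7.656130595007719
```

Emit:
send_rows(series=[{"ax":0,"ay":0,"az":-0.01,"dx":2.5,"dy":-0.8,"dz":0,"hand":1},{"ax":0,"ay":0,"az":-0.02,"dx":5,"dy":-1.6,"dz":0,"hand":1},{"ax":0,"ay":0,"az":-0.026,"dx":7.5,"dy":-2.4,"dz":0,"hand":1},{"ax":0,"ay":0,"az":-0.026,"dx":10,"dy":-3.07,"dz":0.5,"hand":1},{"ax":0,"ay":0,"az":-0.026,"dx":11.2,"dy":-3.07,"dz":1.2,"hand":1},{"ax":0,"ay":0,"az":-0.026,"dx":11.2,"dy":-3.07,"dz":2.2,"hand":1},{"ax":0,"ay":0,"az":-0.026,"dx":11.2,"dy":-3.07,"dz":2.2,"hand":1},{"ax":0,"ay":0,"az":-0.026,"dx":11.2,"dy":-3.07,"dz":2.2,"hand":1},{"ax":0,"ay":0,"az":-0.026,"dx":11.2,"dy":-3.07,"dz":2.2,"hand":1},{"ax":0,"ay":0,"az":-0.026,"dx":11.2,"dy":-3.07,"dz":2.2,"hand":1}])

```text
clock: 28.75
eef_pos: [428.6, 249.4, 89.8]
tool_rot: [3.141, 0.0, 1.651]
force: [0.6, -0.3, -0.7]
width: 8.1
gripper_force: 58.5
```

```bash
python3 - <<'E'
from h import *
rk(-22,12,45); w=get_image("wrist")
print(proj(w,rig(A,[(-22,75,107),(-22,86,83)])))
im=w["pixels"].astype(float).mean(2)
for v in (125,130,135,140,150,180,210): print(v,"".join(chr(48+int(x/12)) for x in im[v,230:285]))
E
```

```text
at [428.6 249.4  89.8] rot [3.1412e+00 1.0000e-04 1.6511e+00] -> d [ 0.18 -0.05  4.48] a [ 0.     0.    -0.005]
[[255.62737386 130.12888522]
 [255.64234178 105.70328413]]
125 3333333333334333333433434433434443443344343333334343466
130 4444444554444444445555554555444454544445554454554545777
135 4454444445454455445554555555555554544445554445444556777
140 54454454445454455456899::;::999875455554454545554457777
150 454455444444443445899:;;;<<;;:9987544444444444458777878
180 54444444444554557999:::;::99:99998885444444344444343444
210 443433334333343357899999999:::9999875344334455554444445
```

Emit:
send_rows(series=[{"ax":0,"ay":0,"az":-0.005,"dx":0,"dy":-0.05,"dz":1,"hand":1},{"ax":0,"ay":0,"az":-0.005,"dx":0,"dy":-0.05,"dz":2,"hand":1},{"ax":0,"ay":0,"az":-0.005,"dx":0,"dy":-0.05,"dz":3,"hand":1},{"ax":0,"ay":0,"az":-0.005,"dx":0,"dy":-0.05,"dz":3.8,"hand":1},{"ax":0,"ay":0,"az":-0.005,"dx":0,"dy":-0.05,"dz":4.45,"hand":1},{"ax":0,"ay":0,"az":-0.005,"dx":0,"dy":-0.05,"dz":4.45,"hand":1},{"ax":0,"ay":0,"az":-0.005,"dx":0,"dy":-0.05,"dz":4.45,"hand":1}])

```text
clock: 29.5
eef_pos: [427.4, 250.0, 44.8]
tool_rot: [-3.141, 0.0, 1.658]
force: [-0.3, -0.1, -1.3]
width: 7.6
gripper_force: 58.6
```

Emit:
send_rows(series=[{"ax":0,"ay":0,"az":0,"dx":0.6,"dy":0,"dz":0,"hand":1},{"ax":0,"ay":0,"az":0,"dx":1.2,"dy":0,"dz":0,"hand":1},{"ax":0,"ay":0,"az":0,"dx":1.8,"dy":0,"dz":0,"hand":1},{"ax":0,"ay":0,"az":0,"dx":2.4,"dy":0,"dz":0,"hand":1},{"ax":0,"ay":0,"az":0,"dx":3.0,"dy":0,"dz":0,"hand":1},{"ax":0,"ay":0,"az":0,"dx":3.6,"dy":0,"dz":0,"hand":1},{"ax":0,"ay":0,"az":0,"dx":3.9,"dy":0,"dz":0,"hand":1},{"ax":0,"ay":0,"az":0,"dx":3.9,"dy":0,"dz":0,"hand":1}])

```text
clock: 30.3
eef_pos: [424.0, 289.8, 45.0]
tool_rot: [3.142, -0.0, 1.659]
force: [0.9, 0.3, 0.4]
width: 7.7
gripper_force: 58.6
```

Emit:
send_rows(series=[{"ax":0,"ay":0,"az":0,"dx":0.2,"dy":0,"dz":0,"hand":1},{"ax":0,"ay":0,"az":0,"dx":0.4,"dy":0,"dz":0,"hand":1},{"ax":0,"ay":0,"az":0,"dx":0.6,"dy":0,"dz":0,"hand":1},{"ax":0,"ay":0,"az":0,"dx":0.7,"dy":0,"dz":0,"hand":1},{"ax":0,"ay":0,"az":0,"dx":0.7,"dy":0,"dz":0,"hand":1}])

```text
clock: 30.8
eef_pos: [423.7, 294.4, 44.8]
tool_rot: [-3.141, 0.002, 1.657]
force: [1.4, -5.4, -0.6]
width: 8.3
gripper_force: 58.6
```

Emit:
send_rows(series=[{"ax":0,"ay":0,"az":0,"dx":-0.05,"dy":0,"dz":0.1,"hand":1},{"ax":0,"ay":0,"az":0,"dx":-0.05,"dy":0,"dz":0.1,"hand":0.65},{"ax":0,"ay":0,"az":0,"dx":-0.05,"dy":0,"dz":0.1,"hand":0.65},{"ax":0,"ay":0,"az":0,"dx":-0.05,"dy":0,"dz":0.1,"hand":0.65},{"ax":0,"ay":0,"az":0,"dx":-0.05,"dy":0,"dz":-3,"hand":0.65},{"ax":0,"ay":0,"az":0,"dx":-0.05,"dy":0,"dz":-7,"hand":0.65},{"ax":0,"ay":0,"az":0,"dx":-0.05,"dy":0,"dz":-12,"hand":0.6},{"ax":0,"ay":0,"az":0,"dx":-2,"dy":0,"dz":-14,"hand":0.6},{"ax":0,"ay":0,"az":0,"dx":-2,"dy":0,"dz":-14,"hand":0.6},{"ax":0,"ay":0,"az":0,"dx":-2,"dy":0,"dz":-14,"hand":0.6}])

```text
clock: 31.8
eef_pos: [424.9, 276.8, 185.0]
tool_rot: [3.142, -0.001, 1.658]
force: [-0.4, -0.1, -0.5]
width: 34.2
gripper_force: 0.0
```

```bash
python3 - <<'E'
from h import *
goal(427.9,16,150,np.pi/2+.059)
E
```

```text
at [424.9 276.8 185. ] rot [ 3.1416e+00 -1.3000e-03  1.6579e+00] -> d [-26.01  -1.97   3.47] a [-0.    -0.001  0.028]
```

Emit:
send_rows(series=[{"ax":0,"ay":0,"az":0,"dx":-4,"dy":-0.4,"dz":0,"hand":0.6},{"ax":0,"ay":0,"az":0,"dx":-8,"dy":-0.8,"dz":0,"hand":0.6},{"ax":0,"ay":0,"az":0.01,"dx":-12,"dy":-1.2,"dz":0,"hand":0.6},{"ax":0,"ay":0,"az":0.028,"dx":-16,"dy":-1.6,"dz":0,"hand":0.6},{"ax":0,"ay":0,"az":0.028,"dx":-20,"dy":-1.9,"dz":1,"hand":0.6},{"ax":0,"ay":0,"az":0.028,"dx":-24,"dy":-1.97,"dz":2,"hand":0.6},{"ax":0,"ay":0,"az":0.028,"dx":-26,"dy":-1.97,"dz":3,"hand":0.6},{"ax":0,"ay":0,"az":0.028,"dx":-26,"dy":-1.97,"dz":3.5,"hand":0.6},{"ax":0,"ay":0,"az":0.028,"dx":-26,"dy":-1.97,"dz":3.5,"hand":0.6},{"ax":0,"ay":0,"az":0.028,"dx":-26,"dy":-1.97,"dz":3.5,"hand":0.6}])

```text
clock: 32.8
eef_pos: [427.9, 17.0, 149.4]
tool_rot: [-3.14, -0.001, 1.632]
force: [-0.9, -0.4, 0.0]
width: 34.4
gripper_force: 0.0
```

```bash
python3 - <<'E'
from h import *
goal(427.9,16,12.5,np.pi/2+.059); w=get_image("wrist");np.save("w11.npy",w,allow_pickle=True)
m=[proj(w,[l])[0] for l in [(424,77,30),(431,-44,30)]]; print(np.round(m,1))
im=w["pixels"].astype(float).mean(2)
for v in (115,122,126,130,150,170,200,220): print(v,"".join(chr(48+int(x/12)) for x in im[v,235:280]))
cv2.imwrite("pics/w11.png",cv2.resize(w["pixels"][:,:,::-1],(800,600),interpolation=cv2.INTER_CUBIC))
E
```

```text
at [427.9  17.  149.4] rot [-3.1399e+00 -7.0000e-04  1.6321e+00] -> d [-0.11  0.02 13.69] a [-0.002 -0.001  0.002]
[[256.9 123.3]
 [256.4 237.6]]
115 ::::::::::;<@@@@@@@@@@@@@@@@????@@@@@@@@@@@@@
122 ::::::::::::::::::9767777899<????@@@@@@@@@@@@
126 :::::::::::::::::986788876999989999:::;=@@@@@
130 :::::::::::::::::9667888667899999989999999999
150 :::::::::::::;::975666777667899999999999;????
170 ::::::::::::::::9866778776669999999::::::::::
200 >>>>=:::::::8888876577777668====>>=>>>>>>>>>>
220 >>>>>>>>>>>>>>>>=8689:;;;:98;================
```

Emit:
send_rows(series=[{"ax":0,"ay":0,"az":0.003,"dx":-0.1,"dy":0,"dz":3,"hand":0.6},{"ax":0,"ay":0,"az":0.003,"dx":-0.1,"dy":0,"dz":6,"hand":0.6},{"ax":0,"ay":0,"az":0.003,"dx":-0.1,"dy":0,"dz":9,"hand":0.6},{"ax":0,"ay":0,"az":0.003,"dx":-0.1,"dy":0,"dz":12,"hand":0.6},{"ax":0,"ay":0,"az":0.003,"dx":-0.1,"dy":0,"dz":13.7,"hand":0.6},{"ax":0,"ay":0,"az":0.003,"dx":-0.1,"dy":0,"dz":13.7,"hand":0.6},{"ax":0,"ay":0,"az":0.003,"dx":-0.1,"dy":0,"dz":13.7,"hand":1},{"ax":0,"ay":0,"az":0.003,"dx":-0.1,"dy":0,"dz":13.7,"hand":1},{"ax":0,"ay":0,"az":0.003,"dx":-0.1,"dy":0,"dz":13.7,"hand":1},{"ax":0,"ay":0,"az":0.003,"dx":-0.1,"dy":0,"dz":13.7,"hand":1}])

```text
clock: 33.85
eef_pos: [429.3, 15.0, 14.2]
tool_rot: [3.141, -0.001, 1.626]
force: [0.4, -0.2, -0.3]
width: 8.0
gripper_force: 58.4
```

Emit:
send_rows(series=[{"ax":0,"ay":0,"az":0,"dx":0,"dy":0,"dz":0,"hand":1}])

```text
clock: 33.95
eef_pos: [429.2, 14.7, 14.0]
tool_rot: [3.141, -0.001, 1.626]
force: [0.2, -0.3, 0.0]
width: 7.6
gripper_force: 58.4
```

Emit:
send_rows(series=[{"ax":0,"ay":0,"az":0,"dx":0,"dy":0,"dz":-0.6,"hand":1},{"ax":0,"ay":0,"az":0,"dx":0,"dy":0,"dz":-1.4,"hand":1},{"ax":0,"ay":0,"az":0,"dx":0,"dy":0,"dz":-2.2,"hand":1},{"ax":0,"ay":0,"az":0,"dx":0,"dy":0,"dz":-3,"hand":1},{"ax":0,"ay":0,"az":0,"dx":0,"dy":0,"dz":-3.7,"hand":1},{"ax":0,"ay":0.04,"az":0,"dx":0.06,"dy":0,"dz":-4.15,"hand":1},{"ax":0,"ay":0.08,"az":0,"dx":0.12,"dy":0,"dz":-4.4,"hand":1},{"ax":0,"ay":0.12,"az":0,"dx":0.18,"dy":0,"dz":-4.65,"hand":1},{"ax":0,"ay":0.157,"az":0,"dx":0.23,"dy":0,"dz":-4.9,"hand":1},{"ax":0,"ay":0.157,"az":0,"dx":0.23,"dy":0,"dz":-4.9,"hand":1}])

```text
clock: 34.95
eef_pos: [429.1, 15.1, 63.1]
tool_rot: [3.142, -0.157, 1.623]
force: [0.7, -0.0, -0.7]
width: 7.5
gripper_force: 58.4
```

Emit:
send_rows(series=[{"ax":0,"ay":0,"az":0,"dx":0.6,"dy":0,"dz":0,"hand":1},{"ax":0,"ay":0,"az":0,"dx":1.6,"dy":0,"dz":0,"hand":1},{"ax":0,"ay":0,"az":0,"dx":2.7,"dy":0,"dz":0,"hand":1},{"ax":0,"ay":0,"az":0,"dx":3.8,"dy":0,"dz":0,"hand":1},{"ax":0,"ay":0,"az":0,"dx":4.9,"dy":0,"dz":0,"hand":1},{"ax":0,"ay":0,"az":0,"dx":6,"dy":0,"dz":0,"hand":1},{"ax":0,"ay":0,"az":0,"dx":7,"dy":0,"dz":0,"hand":1},{"ax":0,"ay":0,"az":0,"dx":8,"dy":0,"dz":0,"hand":1},{"ax":0,"ay":0,"az":0,"dx":8,"dy":0,"dz":0,"hand":1}])

```text
clock: 35.85
eef_pos: [424.1, 97.4, 75.2]
tool_rot: [-3.141, -0.158, 1.629]
force: [-0.1, -0.5, -1.0]
width: 7.9
gripper_force: 58.4
```

Emit:
send_rows(series=[{"ax":0,"ay":0,"az":0,"dx":1,"dy":0,"dz":0,"hand":1},{"ax":0,"ay":0,"az":0,"dx":2,"dy":0,"dz":0,"hand":1},{"ax":0,"ay":0,"az":0,"dx":3,"dy":0,"dz":0,"hand":1},{"ax":0,"ay":0,"az":0,"dx":4,"dy":0,"dz":0,"hand":1},{"ax":0,"ay":0,"az":0,"dx":4.2,"dy":0,"dz":-1,"hand":1},{"ax":0,"ay":0,"az":0,"dx":4.4,"dy":0,"dz":-2,"hand":1},{"ax":0,"ay":-0.06,"az":0,"dx":4.6,"dy":0,"dz":-3,"hand":1},{"ax":0,"ay":-0.12,"az":0,"dx":4.6,"dy":0,"dz":-3,"hand":1},{"ax":0,"ay":-0.157,"az":0,"dx":4.6,"dy":0,"dz":-3,"hand":1},{"ax":0,"ay":-0.157,"az":0,"dx":4.6,"dy":0,"dz":-3,"hand":1}])

```text
clock: 36.85
eef_pos: [421.6, 138.5, 111.7]
tool_rot: [-3.14, 0.0, 1.631]
force: [-0.5, 0.4, -0.6]
width: 7.9
gripper_force: 58.5
```

```bash
python3 - <<'E'
from h import *
rk(-66,12,90); print(read_state()["torque"],read_state()["width"])
E
```

```text
at [421.6 138.5 111.7] rot [-3.1404e+00  2.0000e-04  1.6312e+00] -> d [11.1  -3.09  2.17] a [-0.001  0.    -0.025]
[0.122739   0.00349114 0.01303247] 7.9490647640937455
```

Emit:
send_rows(series=[{"ax":0,"ay":0,"az":-0.01,"dx":2.5,"dy":-0.8,"dz":0,"hand":1},{"ax":0,"ay":0,"az":-0.02,"dx":5,"dy":-1.6,"dz":0,"hand":1},{"ax":0,"ay":0,"az":-0.025,"dx":7.5,"dy":-2.4,"dz":0,"hand":1},{"ax":0,"ay":0,"az":-0.025,"dx":10,"dy":-3.09,"dz":0.5,"hand":1},{"ax":0,"ay":0,"az":-0.025,"dx":11.1,"dy":-3.09,"dz":1.2,"hand":1},{"ax":0,"ay":0,"az":-0.025,"dx":11.1,"dy":-3.09,"dz":2.2,"hand":1},{"ax":0,"ay":0,"az":-0.025,"dx":11.1,"dy":-3.09,"dz":2.2,"hand":1},{"ax":0,"ay":0,"az":-0.025,"dx":11.1,"dy":-3.09,"dz":2.2,"hand":1},{"ax":0,"ay":0,"az":-0.025,"dx":11.1,"dy":-3.09,"dz":2.2,"hand":1},{"ax":0,"ay":0,"az":-0.025,"dx":11.1,"dy":-3.09,"dz":2.2,"hand":1}])

```text
clock: 37.85
eef_pos: [385.5, 244.6, 90.2]
tool_rot: [-3.141, -0.0, 1.65]
force: [-0.1, -0.9, -0.5]
width: 7.5
gripper_force: 58.5
```

```bash
python3 - <<'E'
from h import *
rk(-66,12,45); w=get_image("wrist")
print(proj(w,rig(A,[(-66,75,107),(-66,86,83)])))
im=w["pixels"].astype(float).mean(2)
for v in (125,130,135,140,150,180,210): print(v,"".join(chr(48+int(x/12)) for x in im[v,230:285]))
E
```

```text
at [385.5 244.6  90.2] rot [-3.1410e+00 -1.0000e-04  1.6501e+00] -> d [ 0.28 -0.11  4.52] a [-0.001 -0.    -0.006]
[[254.01812193 127.61959418]
 [254.28007003 103.57470496]]
125 3434333443334444345554434443445888878777887778898998887
130 5555554555555555555555555555555555555555555569999999898
135 5555545555455555555678899999899865555555555555555455468
140 55555555555555555569<?@ABBBBA@>>;6455555455555554545444
150 55554444444444444689:;;;<<<;;::988644444444444444444444
180 45444444445544557999::::;;::99:999976444444444444444444
210 4343434688887434588899999::999:999875333333345578887877
```

Emit:
send_rows(series=[{"ax":0,"ay":0,"az":-0.006,"dx":0,"dy":-0.11,"dz":1,"hand":1},{"ax":0,"ay":0,"az":-0.006,"dx":0,"dy":-0.11,"dz":2,"hand":1},{"ax":0,"ay":0,"az":-0.006,"dx":0,"dy":-0.11,"dz":3,"hand":1},{"ax":0,"ay":0,"az":-0.006,"dx":0,"dy":-0.11,"dz":3.8,"hand":1},{"ax":0,"ay":0,"az":-0.006,"dx":0,"dy":-0.11,"dz":4.5,"hand":1},{"ax":0,"ay":0,"az":-0.006,"dx":0,"dy":-0.11,"dz":4.5,"hand":1},{"ax":0,"ay":0,"az":-0.006,"dx":0,"dy":-0.11,"dz":4.5,"hand":1}])

```text
clock: 38.6
eef_pos: [383.8, 245.1, 44.7]
tool_rot: [-3.14, 0.0, 1.657]
force: [0.1, 0.8, -0.2]
width: 7.6
gripper_force: 58.5
```

Emit:
send_rows(series=[{"ax":0,"ay":0,"az":0,"dx":0.6,"dy":0,"dz":0,"hand":1},{"ax":0,"ay":0,"az":0,"dx":1.2,"dy":0,"dz":0,"hand":1},{"ax":0,"ay":0,"az":0,"dx":1.8,"dy":0,"dz":0,"hand":1},{"ax":0,"ay":0,"az":0,"dx":2.4,"dy":0,"dz":0,"hand":1},{"ax":0,"ay":0,"az":0,"dx":3.0,"dy":0,"dz":0,"hand":1},{"ax":0,"ay":0,"az":0,"dx":3.6,"dy":0,"dz":0,"hand":1},{"ax":0,"ay":0,"az":0,"dx":3.9,"dy":0,"dz":0,"hand":1},{"ax":0,"ay":0,"az":0,"dx":3.9,"dy":0,"dz":0,"hand":1}])

```text
clock: 39.4
eef_pos: [380.3, 284.7, 44.8]
tool_rot: [-3.141, -0.0, 1.659]
force: [-0.1, -0.6, -1.5]
width: 7.7
gripper_force: 58.5
```

Emit:
send_rows(series=[{"ax":0,"ay":0,"az":0,"dx":0.2,"dy":0,"dz":0,"hand":1},{"ax":0,"ay":0,"az":0,"dx":0.4,"dy":0,"dz":0,"hand":1},{"ax":0,"ay":0,"az":0,"dx":0.6,"dy":0,"dz":0,"hand":1},{"ax":0,"ay":0,"az":0,"dx":0.7,"dy":0,"dz":0,"hand":1},{"ax":0,"ay":0,"az":0,"dx":0.7,"dy":0,"dz":0,"hand":1}])

```text
clock: 39.9
eef_pos: [380.0, 290.0, 44.8]
tool_rot: [-3.141, 0.001, 1.657]
force: [-0.1, -3.4, -0.7]
width: 7.8
gripper_force: 58.5
```

Emit:
send_rows(series=[{"ax":0,"ay":0,"az":0,"dx":0.15,"dy":0,"dz":0.1,"hand":1},{"ax":0,"ay":0,"az":0,"dx":0,"dy":0,"dz":0.1,"hand":0.65},{"ax":0,"ay":0,"az":0,"dx":0,"dy":0,"dz":0.1,"hand":0.65},{"ax":0,"ay":0,"az":0,"dx":0,"dy":0,"dz":0.1,"hand":0.65},{"ax":0,"ay":0,"az":0,"dx":0,"dy":0,"dz":-3,"hand":0.65},{"ax":0,"ay":0,"az":0,"dx":0,"dy":0,"dz":-7,"hand":0.65},{"ax":0,"ay":0,"az":0,"dx":0,"dy":0,"dz":-12,"hand":0.6},{"ax":0,"ay":0,"az":0,"dx":-4,"dy":3,"dz":-16,"hand":0.5},{"ax":0,"ay":0,"az":0,"dx":-8,"dy":6,"dz":-18,"hand":0.5},{"ax":0,"ay":0,"az":0,"dx":-12,"dy":9,"dz":-18,"hand":0.5}])

```text
clock: 40.9
eef_pos: [471.1, 192.4, 225.7]
tool_rot: [3.138, -0.003, 1.662]
force: [0.6, 1.1, -0.7]
width: 42.4
gripper_force: 0.0
```

Emit:
send_rows(series=[{"ax":0,"ay":0,"az":0,"dx":-2,"dy":0,"dz":0,"hand":0.5},{"ax":0,"ay":0,"az":0,"dx":-2,"dy":0,"dz":0,"hand":0.5},{"ax":0,"ay":0,"az":0,"dx":-2,"dy":0,"dz":0,"hand":0.5},{"ax":0,"ay":0,"az":0,"dx":-2,"dy":0,"dz":0,"hand":0.5}])

```text
clock: 41.3
eef_pos: [470.4, 173.1, 222.6]
tool_rot: [-3.139, -0.001, 1.66]
force: [-0.7, -0.2, -0.4]
width: 42.8
gripper_force: 0.0
```

```bash
python3 - <<'E'
from h import *
w=get_image("wrist");np.save("w12.npy",w,allow_pickle=True)
goal(591.5,169.8,150,np.pi/2+.085)
L=[(x,y,60) for x in(-66,-22,22,66) for y in(-94,80)]+[(115+k,-76.5,95) for k in(8,32)]
m=[proj(w,rig(A,l))[0] for l in L]
print(np.round(m[-2:],1)); k=800/340; crop(w,110,20,450,245,"w12c",k,m)
E
```

```text
at [470.4 173.1 222.6] rot [-3.1396e+00 -8.0000e-04  1.6605e+00] -> d [-1.42 12.04  7.24] a [-0.002 -0.001  0.005]
[[359.7 188.6]
 [381.9 188.7]]
```

View pics/w12c.png

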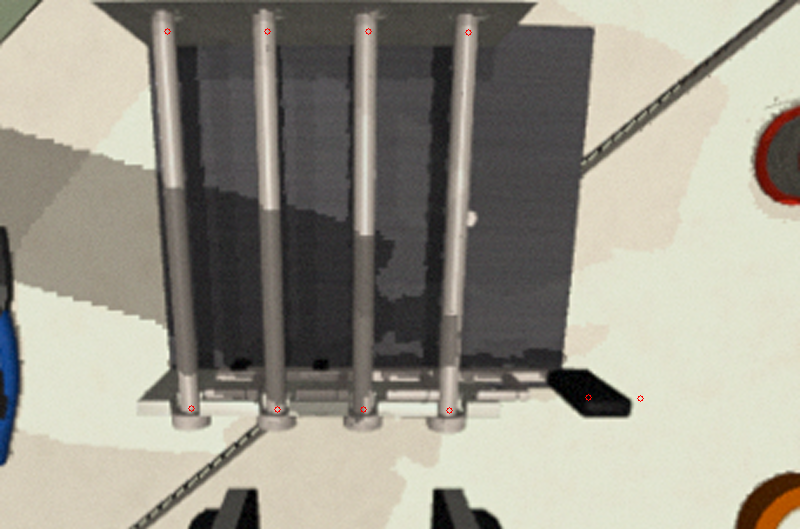

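```bash
python3 - <<'E'
from h import *
def rack(w,uv,z):
    X=at_z(w,uv,z); c,s=np.cos(A[2]),np.sin(A[2]); d=X[:2]-np.array(A[:2]); return np.round([d@[c,s],d@[-s,c]],1)
w3,w12=[np.load(f"{n}.npy",allow_pickle=True).item() for n in("w3","w12")]
for w,vs,u0,u1 in((w3,(200,203,205),215,290),(w12,(190,192,194,196,197),310,390)):
    im=w["pixels"].astype(float).mean(2)
    for v in vs:
        r=im[v]; dark=np.where(r[u0:u1]<45)[0]+u0
        if len(dark): a,b=dark.min(),dark.max()+1; print(v,a,b,"rack",rack(w,(a-.5,v),95),rack(w,(b-.5,v),95))
    print()
w=w12;im=w["pixels"].astype(float).mean(2)
for v in range(186,200,2): print(v,"".join(chr(48+int(x/12)) for x in im[v,300:390]))
crop(w12,230,150,390,220,"w12d",5)
E
```

```text
200 247 275 rack [103.3 -79.2] [125.4 -79.2]
203 247 275 rack [103.3 -81.7] [125.5 -81.7]
205 247 275 rack [103.3 -83.4] [125.5 -83.4]

190 351 378 rack [113.2 -78.1] [142.4 -77.9]
192 353 378 rack [115.6 -80.3] [142.8 -80.2]
194 356 377 rack [119.1 -82.5] [142.  -82.4]
196 359 376 rack [122.6 -84.8] [141.2 -84.7]

186 @@>=:76665666:<=<<<<<<<<<<<<<::;;;=?A@@@@@A@@<510000001000010000000000016<ABBBBBBBBBBBBBBB
188 @?>=;98666559>@@@@@@@@?@?????<<@@@?@@@@A@@@@AAA>8200000000000100010110000026=ABBBBBBBBBBBB
190 ??=<>?8578899::999999:=>>>>>?@A??@ABBBBAAAABBBBBB>7200000001111111111111111103<ABBBBBBBBBB
192 @?>=??86<ABBAABBBBBBBBAABBBBBBBBBBBBBBBBBBBBBBBBBBB?:3001012233332222222222212:@BBBBBBBBBB
194 @?=:8:;7<AAAAAAAAAAAAAABBBBBBBBBBBBBBBBBBBBABBBBBBBBB?<50111122222122222221113=BBBBBBBBBBB
196 ><:75568=@@@@@@A@A@AA@ABBBBBBBBBBBBBBBBBBBBBBBBBBBBBBBBB<84222222222223222224:@BBBBBBBBBBB
198 =>====<<?BBBBBBBBBBBBBBBBBBBBBBBBBBBBBBBBBBBBBBBBBBBBBBBBBBBBBBBBBBBBBBBBBBBBBBBBBBBBBBBBB
```

View pics/w12d.png

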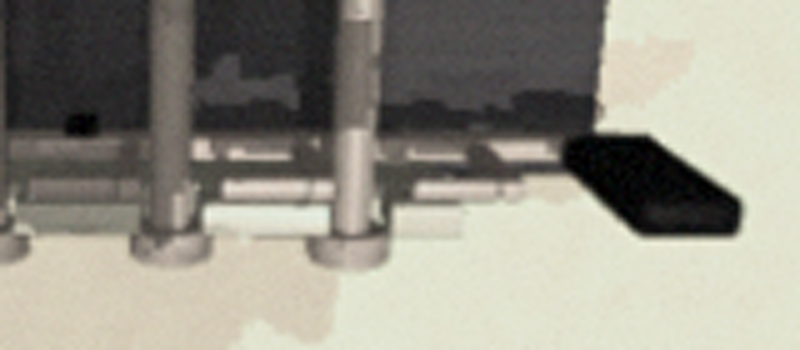

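```bash
python3 - <<'E'
from h import *
def rack(w,uv,z):
    X=at_z(w,uv,z); c,s=np.cos(A[2]),np.sin(A[2]); d=X[:2]-np.array(A[:2]); return np.round([d@[c,s],d@[-s,c]],1)
w=np.load("w12.npy",allow_pickle=True).item()
for u in (28,140,222,330,415,525,563,463): print(u,rack(w,(u/5+230-.4,188/5+150-.4),74))
w3=np.load("w3.npy",allow_pickle=True).item()
print("w3"); 
for u in (33,67,150,265): print(u,rack(w3,((u-1.5)/4+160,(181-1.5)/4+150),74))
w2=np.load("w2.npy",allow_pickle=True).item()
print("w2")
for u in (82,132,202,252,322,372,440,500): print(u,rack(w2,((u-1.5)/4+200,(528-1.5)/4+72),74))
E
```

```text
28 [-11.3 -81.9]
140 [ 14.3 -81.7]
222 [ 32.9 -81.6]
330 [ 57.6 -81.5]
415 [ 77.  -81.4]
525 [102.2 -81.3]
563 [111.  -81.2]
463 [ 88.  -81.4]
w3
33 [ 33.9 -81.8]
67 [ 41.4 -81.8]
150 [ 59.6 -81.8]
265 [ 84.6 -81.8]
w2
82 [-72.6 -81.4]
132 [-54.1 -81.4]
202 [-28.4 -81.5]
252 [-10.  -81.5]
322 [ 15.7 -81.6]
372 [ 34.1 -81.6]
440 [ 59.2 -81.7]
500 [ 81.4 -81.8]
```

Emit:
send_rows(series=[{"ax":0,"ay":0,"az":0,"dx":-0.5,"dy":3,"dz":0,"hand":0.5},{"ax":0,"ay":0,"az":0,"dx":-1,"dy":6,"dz":1,"hand":0.5},{"ax":0,"ay":0,"az":0,"dx":-1.4,"dy":9,"dz":3,"hand":0.5},{"ax":0,"ay":0,"az":0.005,"dx":-1.4,"dy":12,"dz":5,"hand":0.5},{"ax":0,"ay":0,"az":0.005,"dx":-1.4,"dy":12,"dz":7.2,"hand":0.5},{"ax":0,"ay":0,"az":0.005,"dx":-1.4,"dy":12,"dz":7.2,"hand":0.5},{"ax":0,"ay":0,"az":0.005,"dx":-1.4,"dy":12,"dz":7.2,"hand":0.5},{"ax":0,"ay":0,"az":0.005,"dx":-1.4,"dy":12,"dz":7.2,"hand":0.5}])

```text
clock: 42.15
eef_pos: [591.8, 168.6, 152.0]
tool_rot: [3.141, -0.001, 1.654]
force: [0.2, 0.1, 0.4]
width: 42.5
gripper_force: 0.0
```

```bash
python3 - <<'E'
from h import *
goal(591,169.5,79.5,np.pi/2+.085)
w=get_image("wrist"); im=w["pixels"].astype(float).mean(2); print(proj(w,rig(A,[(119,-81.5,95),(143,-81.5,95)])))
for v in (196,200,204,208): print(v,"".join(chr(48+int(x/12)) for x in im[v,235:290]))
E
```

```text
at [591.8 168.6 152. ] rot [ 3.1414e+00 -5.0000e-04  1.6537e+00] -> d [ 0.09 -0.08  7.25] a [ 0.    -0.001 -0.002]
[[237.74082674 202.02143706]
 [267.90572836 201.96461047]]
196 >?>>>;2100000000000001000010001102:BB@A@AABBBBBBBBBBBBB
200 AAAA@;20111111111111111111111110005<A@@@@@@@A@AABBBBBBB
204 AAAA@<20101001100101110111011110015<@@@@A@A@@@@AABBBAA@
208 @@@AAAA@@>>>===>=>>>>>=>>=====>?@AAA@@@@AAA@@@@@@@@@A@@
```

Emit:
send_rows(series=[{"ax":0,"ay":0,"az":0,"dx":0.05,"dy":0,"dz":2,"hand":0.5},{"ax":0,"ay":0,"az":0,"dx":0.05,"dy":0,"dz":4,"hand":0.5},{"ax":0,"ay":0,"az":0,"dx":0.05,"dy":0,"dz":6,"hand":0.5},{"ax":0,"ay":0,"az":0,"dx":0.05,"dy":0,"dz":7.2,"hand":0.5},{"ax":0,"ay":0,"az":0,"dx":0.05,"dy":0,"dz":7.2,"hand":0.5},{"ax":0,"ay":0,"az":0,"dx":0.05,"dy":0,"dz":7.2,"hand":0.9},{"ax":0,"ay":0,"az":0,"dx":0.05,"dy":0,"dz":7.2,"hand":0.9},{"ax":0,"ay":0,"az":0,"dx":0.05,"dy":0,"dz":7.2,"hand":0.9},{"ax":0,"ay":0,"az":0,"dx":0.05,"dy":0,"dz":7.2,"hand":0.9}])

```text
clock: 43.1
eef_pos: [590.9, 168.3, 80.2]
tool_rot: [-3.139, -0.001, 1.653]
force: [-5.3, -0.6, 6.5]
width: 21.8
gripper_force: 59.2
```

Emit:
send_rows(series=[{"ax":0,"ay":0,"az":0,"dx":0,"dy":-0.5,"dz":0,"hand":0.9},{"ax":0,"ay":0,"az":0,"dx":0,"dy":-1.0,"dz":0,"hand":0.9},{"ax":0,"ay":0,"az":0,"dx":0,"dy":-1.5,"dz":0,"hand":0.9},{"ax":0,"ay":0,"az":0,"dx":0,"dy":-1.9,"dz":0,"hand":0.9},{"ax":0,"ay":0,"az":0,"dx":0,"dy":-2.1,"dz":0,"hand":0.9},{"ax":0,"ay":0,"az":0,"dx":0,"dy":-2.1,"dz":0,"hand":0.9},{"ax":0,"ay":0,"az":0,"dx":0,"dy":-2.1,"dz":0,"hand":0.9}])

```text
clock: 43.8
eef_pos: [571.6, 166.6, 80.2]
tool_rot: [3.14, -0.0, 1.653]
force: [-0.2, -0.1, 8.2]
width: 22.1
gripper_force: 59.7
```

Emit:
send_rows(series=[{"ax":0,"ay":0,"az":0,"dx":0,"dy":-0.15,"dz":0,"hand":0.9},{"ax":0,"ay":0,"az":0,"dx":0,"dy":-0.3,"dz":0,"hand":0.9},{"ax":0,"ay":0,"az":0,"dx":0,"dy":-0.4,"dz":0,"hand":0.9},{"ax":0,"ay":0,"az":0,"dx":0,"dy":-0.4,"dz":0,"hand":0.9}])

```text
clock: 44.2
eef_pos: [570.8, 166.6, 80.3]
tool_rot: [3.134, 0.0, 1.653]
force: [7.2, 2.1, 1.3]
width: 22.1
gripper_force: 59.1
```

Emit:
send_rows(series=[{"ax":0,"ay":0,"az":0,"dx":0,"dy":0.25,"dz":0,"hand":0.9},{"ax":0,"ay":0,"az":0,"dx":0,"dy":0.25,"dz":0,"hand":0.45},{"ax":0,"ay":0,"az":0,"dx":0,"dy":0.25,"dz":0,"hand":0.45},{"ax":0,"ay":0,"az":0,"dx":0,"dy":0.25,"dz":0,"hand":0.45},{"ax":0,"ay":0,"az":0,"dx":0,"dy":0.25,"dz":-3,"hand":0.45},{"ax":0,"ay":0,"az":0,"dx":0,"dy":0.25,"dz":-7,"hand":0.45},{"ax":0,"ay":0,"az":0,"dx":-2,"dy":-1,"dz":-11,"hand":0.45},{"ax":0,"ay":0,"az":0,"dx":-3,"dy":-4,"dz":-14,"hand":0.45},{"ax":0,"ay":0,"az":0,"dx":-3,"dy":-7,"dz":-14,"hand":0.45},{"ax":0,"ay":0,"az":0,"dx":-3,"dy":-9,"dz":-14,"hand":0.45}])

```text
clock: 45.2
eef_pos: [477.6, 128.5, 219.6]
tool_rot: [-3.14, -0.002, 1.652]
force: [-0.1, 0.8, 0.3]
width: 46.5
gripper_force: 0.0
```

Emit:
send_rows(series=[{"ax":0,"ay":0,"az":0,"dx":0,"dy":0,"dz":0,"hand":0.45},{"ax":0,"ay":0,"az":0,"dx":0,"dy":0,"dz":0,"hand":0.45},{"ax":0,"ay":0,"az":0,"dx":0,"dy":0,"dz":0,"hand":0.45},{"ax":0,"ay":0,"az":0,"dx":0,"dy":0,"dz":0,"hand":0.45},{"ax":0,"ay":0,"az":0,"dx":0,"dy":0,"dz":0,"hand":0.45}])

```text
clock: 45.7
eef_pos: [480.3, 128.9, 218.7]
tool_rot: [-3.141, 0.001, 1.653]
force: [0.6, 0.4, 0.2]
width: 47.1
gripper_force: 0.0
```

```bash
python3 - <<'E'
from h import *
w=get_image("wrist");s=read_state();print(s["eef_pos"],s["force"],w["t"])
def rack(w,uv,z):
    X=at_z(w,uv,z); c,s=np.cos(A[2]),np.sin(A[2]); d=X[:2]-np.array(A[:2]); return np.round([d@[c,s],d@[-s,c]],1)
im=w["pixels"].astype(float).mean(2)
v=int(round(proj(w,rig(A,[(112,-81,95)]))[0,1])); u=proj(w,rig(A,[(100,-81,95),(130,-81,95)]))[:,0]
d=np.where(im[v,int(u[0])-15:int(u[1])+15]<45)[0]+int(u[0])-15; print("tab",rack(w,(d.max()+.5,v),95))
# each shank: bright ridge centre at rack y=0 and at y=-60
for y in(60,-50):
    for x in(-66,-22,22,66):
        p=proj(w,rig(A,[(x,y,60)]))[0]; print(y,x,p.round(),"".join(chr(48+int(q/12)) for q in im[int(round(p[1])),int(round(p[0]))-14:int(round(p[0]))+15]))
crop(w,110,20,450,245,"w13c",800/340)
E
```

```text
[480.11830042 128.89524717 218.7626898 ] [-0.2979784   0.4797539  -0.07306884] [-488.17717565   49.96397881  395.80663189]
tab [123.  -80.6]
60 -66 [171.   5.] @@@@@>87:;=>>=;:8542222222354
60 -22 [215.   4.] 444444459;<=>><;9632244454444
60 22 [259.   4.] 4444554359;<>?=<;965444444444
60 66 [303.   4.] 22222223589;<>?=;:75444444455
-50 -66 [179. 118.] ;;;;;;95468899877542222223233
-50 -22 [219. 117.] 33333333478899887632223333333
-50 22 [259. 117.] 33333333358<=@@><:76656556555
-50 66 [299. 117.] 5521222247:;=??=<965555565556
```

```bash
python3 - <<'E'
from h import *
from scipy.ndimage import map_coordinates as mc
w12=np.load("w12.npy",allow_pickle=True).item(); w=get_image("wrist")
ys=np.arange(-120,-84,1.5)
for n,g in(("w12",w12),("now",w)):
    im=g["pixels"].astype(float).mean(2)
    for x in(-66,-22,22,66):
        for dx in (-7,):
            p=proj(g,rig(A,[(x+dx,y,60) for y in ys])); print(n,x,"".join(chr(48+int(q/12)) for q in mc(im,[p[:,1],p[:,0]],order=1)))
E
```

```text
w12 -66 @ABBBBBBBA?>>>=965788::8
w12 -22 @@@@@@@@>::===<9569;<<<8
w12 22 @@@@@@@@@@>;:::866788887
w12 66 @@@@@@@@@?=;<<;<@AA@=<?A
now -66 AAAAAAAAAA@:888866776668
now -22 AAA<7;>;69:9888865677668
now 22 ;;;;;;;;;;:8778766788767
now 66 AAAAAAAAAA>977777:>?@;7;
```

```bash
python3 -c "
from cell import *
print(finish_job())"
```

```text
the job is handed in; nothing more can be done
None
```

I handed the job in with all four spindles threaded through their eyelets, their heads against the fork plate, and the keeper slid shut against its stop. The hand-in call returned no verdict. My last wrist-camera check showed the shanks and heads in place and the keeper about 20 mm back from its open position. The robot was clear of everything, and I never sent it near the tin, the reel or the multimeter.

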